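Set the demo feeder's hopper to its mark and charge it from the parts tray

TASK

Unlock the clamp lever of the small demo feeder, slide the hopper carriage until its pointer stands at the mark on the base, and lock the clamp fully again. Then carry the parts tray by its bridge handle to the hopper, tip all five white parts into the hopper, and put the empty tray back upright on its rubber mat. Do not shift the mark or disturb the coffee cup, the flask and the leaflet stand.

Things in the scene. Friction and masses are not known exactly. Their poses are not given: they have to be found in the camera images.
- feeder: fixed black base plate of the demo feeder, 270 (x) x 300 (y) x 30 high, with two steel rails along its y; origin at the centre of its underside; it stands left or right on the table
- carriage (a joint): carriage that carries the hopper, sliding along the feeder's y on the base (m, grows towards the feeder's +y, travel -0.065 to 0.065). Its plate is 225 (x) x 180 (y), top 56 above the table. About 3 N moves it when the clamp is unlocked; locked, the brake holds it
- clamp (a joint): clamp lever of the carriage (rad): 0 = locked, lever lying along the feeder's +y; 1.5 = fully unlocked, lever pointing to the feeder's -x; it turns about the vertical, anticlockwise seen from above to unlock; needs about 4 to 7 N at the knob and stays where it is left. The brake bites over about the last 0.25 rad before 0
- clamp_hinge (a point): point on the vertical axis of the clamp lever, at knob grip height (100 above the table)
- clamp_knob (a point): upright round knob at the lever's end, black, 22 diameter, from 61 to 116 above the table, 75 from the lever's axis; this point is on its axis, 100 above the table. Lever arm 16 wide, top at 71. Its y axis points along the lever away from the hinge
- post (a point): upright round push post of the carriage, black, 22 diameter, from 56 to 116 above the table, 95 in front (feeder -x) of the feeder's middle, 70 to the -y side of the lever's axis; this point is on its axis 100 above the table
- pointer_tip (a point): white fin, 4 thick in y, at the middle of the carriage's front edge; this point is at its front face, 46 above the table; axes as the feeder's
- mark_tip (a point): the mark: a white fin, 4 thick in y, on a small sledge on the base's front edge, stiff, top at 55; this point is on the fin; axes as the feeder's. The carriage is at the mark when pointer and mark have the same y in the feeder's axes
- hopper (a point): aluminium hopper on the carriage: this point is the centre of its inner floor, 62 above the table, 30 behind (feeder +x) the feeder's middle line; mouth 150 (x) x 170 (y) inside, walls 4 thick, rim 135 above the table; sloping walls to a 90 x 110 floor; axes as the feeder's
- mat: fixed black rubber mat, 200 x 160 x 4 high, on the other side from the feeder; origin at the centre of its underside
- tray_grip (a point): centre of the bridge handle's bar on a loose grey 300 g tray, 93 above the tray's underside; z up. Bar along the tray's y: 14 thick (x), 24 high, 116 long. From this point the tray spans x -110 to +80, y -62 to 62; floor 4 thick; side and back walls 45 high. No wall at the -x end: from x = -55 the floor rises at 25 degrees as a pouring lip to 28 above the underside at x = -110
- part0_center (a point): white plastic block 32 x 24 x 24 in the tray, about 30 g as are all the parts, which slide out over the lip when the tray is tipped by about 70 degrees; its centre
- part1_center (a point): white plastic hexagonal prism 34 across corners, 22 high, in the tray; its centre
- part2_center (a point): white plastic cylinder 28 diameter, 26 high, in the tray; its centre
- part3_center (a point): white plastic cube of 26 in the tray; its centre
- part4_center (a point): white plastic T-block 34 x 26 x 26 in the tray; its centre
- flask_center (a point): loose black vacuum flask, 68 diameter, 235 high, standing; its centre
- cup_center (a point): loose paper coffee cup with white lid, 80 diameter at the top, 117 high, standing; its centre, 60 above the table
- stand_center (a point): loose clear leaflet stand, 90 (x) x 110 (y) x 170 high, behind the work; point 80 above its underside
Things that resemble listed ones, but are neither listed nor needed, are in the scene too. Leave any orange look-alike of the part that bears part2_center alone. What is shaped like the part that bears part4_center but yellow is not meant.

How it is judged (in metres and radians):
On the way, in this order (a step that is already met when the one before it is completed fails the run):
1. the clamp lever is swung to unlocked (value of joint clamp above 0.8 rad), for 0.1 s.
2. the unlocked carriage stands at the mark (within 6 mm) (value of joint clamp above 0.5 rad and y of pointer_tip in the frame of mark_tip between -0.006 and 0.006 m), for 0.2 s.
3. the clamp is locked with the carriage at the mark (value of joint clamp below 0.2 rad and y of pointer_tip in the frame of mark_tip between -0.006 and 0.006 m), for 0.2 s.
4. the tray is tipped over the hopper (angle between tray_grip's own z axis and vertical above 0.4 rad and horizontal distance between tray_grip and hopper below 0.2 m and height (world z) of tray_grip above 0.14 m).
5. all five parts are in the hopper (x of part0_center in the frame of hopper between -0.075 and 0.075 m and y of part0_center in the frame of hopper between -0.085 and 0.085 m and z of part0_center in the frame of hopper between 0 and 0.07 m and x of part1_center in the frame of hopper between -0.075 and 0.075 m and y of part1_center in the frame of hopper between -0.085 and 0.085 m and z of part1_center in the frame of hopper between 0 and 0.07 m and x of part2_center in the frame of hopper between -0.075 and 0.075 m and y of part2_center in the frame of hopper between -0.085 and 0.085 m and z of part2_center in the frame of hopper between 0 and 0.07 m and x of part3_center in the frame of hopper between -0.075 and 0.075 m and y of part3_center in the frame of hopper between -0.085 and 0.085 m and z of part3_center in the frame of hopper between 0 and 0.07 m and x of part4_center in the frame of hopper between -0.075 and 0.075 m and y of part4_center in the frame of hopper between -0.085 and 0.085 m and z of part4_center in the frame of hopper between 0 and 0.07 m), for 0.2 s.
At the end, for the whole second after the job is handed in: all five parts lie inside the hopper, the clamp lever is within 0.2 rad of locked, the pointer is within 6 mm of the mark, and the tray stands upright and flat (within 0.08 rad) on the mat, its handle's centre within 70 mm of the mat's centre (all of step 3 and all of step 5 and angle between tray_grip's own z axis and vertical below 0.08 rad and height (world z) of tray_grip below 0.103 m and horizontal distance between tray_grip and mat below 0.07 m); the robot touches nothing.
It fails at once if the cup, flask or leaflet stand is moved by more than 30 mm or tipped over (distance of any of cup_center, flask_center, stand_center from where it was at the start of the episode above 0.03 m).
It fails at once if the mark is shifted by more than 5 mm (distance of mark_tip from where it was at the start of the episode above 0.005 m).
It also fails if it takes over 72 s, if anything falls off the work surface, if the arm or the gripper's body presses on something with over 40 N, if the wrist force passes 120 N, or if a joint passes its speed limit or range.

ROBOT

A 6-joint arm with a two-finger parallel gripper is mounted at the origin on the work surface. World frame = base frame: x ahead of the robot, y to its left, z up, the work surface at z = 0. Lengths are in mm, angles in degrees, forces in N, time in s.
With the tool pointing down it reaches from about 275 to 725 mm from the base axis. Payload 5.6 kg.
Tool frame: the origin (TCP) lies midway between the tips of the shut fingers; the grasp point (between the pads) lies 19 mm behind it; z points along the fingers, y is the line along which they close (so a half turn about z gives the same grasp; the last joint's range is limited). The gripper opens to 85 mm and grips with 20 to 120 N. Pads are 22 mm wide; open, the fingers measure 114 mm over their backs; the gripper's body (76 mm by 85 mm) begins 54 mm behind the grasp point. The pads swing forward as they close: fully open they stand 13 mm farther back than shut.
Start: joints at [90.734, 14.616, 6.199, 0, -81.583, -16.306], TCP at [147.629, 529.81, 231.283] pointing down, gripper open.
Joint ranges: [-168.99, 168.99], [-69.2, 112.95], [-62.41, 85.93], [-164.36, 98.24], [-168.68, -3.75], [-174.98, 174.98]. Speed limits (degrees/s): [147.25, 147.25, 180, 180, 180, 180].

INTERFACE

Orientations are given as [roll, pitch, yaw] about the fixed x, y, z axes, in that order (R = Rz(yaw) Ry(pitch) Rx(roll)).
In Python, from bench import arm, cams gives the robot as it stands.
- The arm moves only by the tool drive_tool, never from a script. Its argument "series" is text: rows parted by semicolons, each of 7 numbers parted by spaces: the opening in per cent of the stroke, from 0 (shut) to 100 (fully open), then the shift along the tool's x, y, z in mm, then the turn, a rotation vector about the tool's x, y, z in rad. In form: grip dx dy dz rx ry rz; .... A call has 1 to 10 rows; each row is the pose to reach, as a shift and turn from the pose commanded when the call began, along the tool's axes at that moment; what a row does not reach only later rows make up. A row lasts 1/12 s, in which the tool goes at most 41.7 mm and 7.16 degrees, less where a joint would pass 70% of its speed; a pose out of reach is approached as far as the arm can. A call with a gripper value outside its range is refused whole. The fingers move at their own pace and stop on an object; "newtons" is the grip in N (left out, the last holds). Time passes only in rows, so rows that repeat a pose let the fingers close. It gives the time, the measured TCP pose, the force, the opening and the grip force at its end, in the units of the state.
- arm.state(): the state, without advancing time (a new reading comes with each control period).
- cams.read_camera(name): name is "scene" or "top" or "wrist"; returns a dict with "image" (400x640x3 uint8, blue, green, red), "intrinsics" (3x3 intrinsics, pixels), "cam_to_world" (4x4, takes a point from camera to world coordinates); the wrist camera has in their place "tool_from_camera" (4x4, takes a point from camera to tool coordinates, whose origin is the TCP and whose axes are the flange's). Camera axes: x right, y down, z forward; pixel columns grow to the right and rows downward; lengths in mm; the calibration is good to about 2 mm. A picture is of the moment at which its call begins: read the wrist's pose just before it. There is no depth.
- arm.job_done(): hands the job in; it is judged then, once.
The state is a dict: "time": time; "joint_pos": joint angles; "dq": joint speeds; "joint_efforts": joint torques, N m; "ee_pos": TCP position; "eef_rot": TCP orientation; "wrist_force": force on the tool from outside, world axes, zero at the start; "moment": the same for the moment, N m; "opening": opening from 0.0 (shut) to 1.0 (fully open); "gripper_force": force on a finger pad.
Only numpy, scipy, OpenCV 4.12 (cv2) and the standard library are available. Lean on these libraries where they do the work, as an engineer would, in place of code of your own. Each camera call takes 0.05 s, during which the arm holds its last target. There are 200 camera calls.

## Working session

There is one attempt and no reset: what is moved stays moved. The work goes in short steps, Python scripts to look and compute and a tool call to move; the robot and the scene stay as the last step left them, time stands still between calls to the robot, and variables do not carry over. Pictures are saved under pics/ and viewed, at most 10 in all, crops included, and the job is handed in when it is done.

Besides the shell and the picture viewer there is one more tool, called after ">>>" by a JSON object that holds its "name" and its "arguments", one argument or row to a line. drive_tool: Moves the arm, as the interface text tells. Its arguments: {"type":"object","properties":{"series":{"type":"string"},"newtons":{"type":"number"}},"required":["series"]}

```bash
mkdir -p pics; ls
python3 - <<'E'
from bench import arm, cams
import cv2, numpy as np
s=arm.state(); print(s)
for n in ("scene","top"):
    c=cams.read_camera(n); cv2.imwrite(f"pics/{n}0.png",c["image"]); print(n,c["intrinsics"].tolist(),np.round(c["cam_to_world"],3).tolist())
    np.savez(f"{n}.npz",K=c["intrinsics"],T=c["cam_to_world"])
c=cams.read_camera("wrist"); print(c["intrinsics"].tolist(),np.round(c["tool_from_camera"],3).tolist()); np.savez("wrist.npz",K=c["intrinsics"],T=c["tool_from_camera"])
E
```

```text
pics
{'time': 0.0, 'joint_pos': array([ 9.07337937e+01,  1.46542021e+01,  6.13138437e+00, -2.57068161e-02,
       -8.15836200e+01, -1.63051080e+01]), 'dq': array([-0.13676641, -0.0426874 ,  0.02575438,  0.06128191, -0.09552373,
       -0.00595307]), 'joint_efforts': array([ 1.68757751e-04, -3.86639643e+01,  2.37948900e+01,  5.36498934e+00,
       -5.98740953e-03, -6.84998032e-07]), 'ee_pos': array([147.47207543, 529.35219134, 230.39405477]), 'eef_rot': array([ 1.79890705e+02, -5.48241535e-03, -1.55750952e+01]), 'wrist_force': array([ 0.10885041, -0.7005766 ,  0.15846728]), 'moment': array([ 0.04464363,  0.0041273 , -0.04613678]), 'gripper_force': 0.0, 'opening': 1.0005644879289826}
scene [[469.9753297420133, 0.0, 314.5937304636316], [0.0, 469.9753297420133, 205.82328918083903], [0.0, 0.0, 1.0]] [[0.166, 0.528, -0.833, 1589.774], [0.986, -0.073, 0.15, -192.21], [0.019, -0.846, -0.532, 731.167], [0.0, 0.0, 0.0, 1.0]]
top [[360.92052156412893, 0.0, 316.2703093923379], [0.0, 360.92052156412893, 199.53710531854082], [0.0, 0.0, 1.0]] [[0.026, -0.994, 0.106, 506.009], [-1.0, -0.025, 0.011, -42.158], [-0.008, -0.106, -0.994, 870.143], [0.0, 0.0, 0.0, 1.0]]
[[350.8209619988795, 0.0, 318.50806845586595], [0.0, 350.8209619988795, 198.4580640736365], [0.0, 0.0, 1.0]] [[0.001, -0.959, -0.283, 70.399], [1.0, 0.001, 0.0, 0.982], [-0.0, -0.283, 0.959, -142.283], [0.0, 0.0, 0.0, 1.0]]
```

View pics/scene0.png

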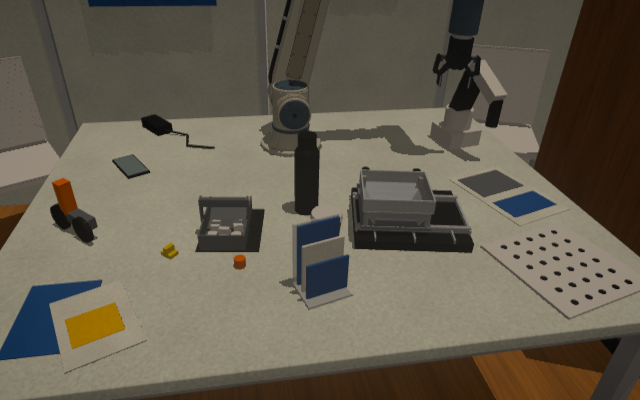

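View pics/top0.png

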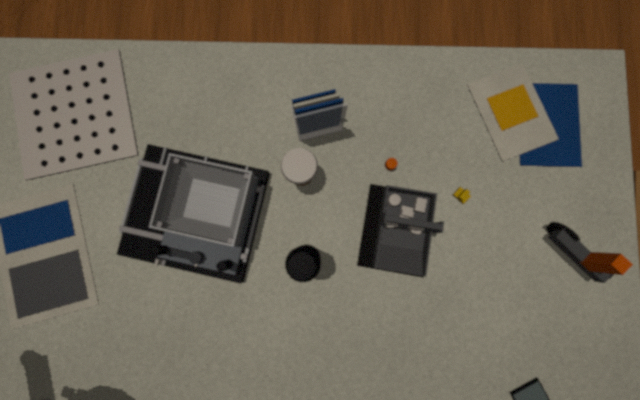

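The scene view shows the feeder at about (410,210) (world +y side), the tray on its mat at (228,225), the flask at (307,175) and the stand at (320,260). The top view shows the feeder at (195,213), tray at (405,225), cup at (300,165), flask at (303,263), the orange look-alike at (391,163) and the yellow T at (462,195).

```bash
cat > u.py <<'E'
import numpy as np, cv2
from scipy.spatial.transform import Rotation as R
def cam(n,pose=None):
    d=np.load(n+".npz"); T=d["T"]
    if pose is not None:
        W=np.eye(4); W[:3,:3]=R.from_euler("xyz",pose[1],degrees=True).as_matrix(); W[:3,3]=pose[0]; T=W@T
    return d["K"],T
def ray(n,px,z,pose=None):
    K,T=cam(n,pose); d=T[:3,:3]@np.linalg.inv(K)@np.array([px[0],px[1],1.]); o=T[:3,3]
    return o+d*(z-o[2])/d[2]
def proj(n,P,pose=None):
    K,T=cam(n,pose); p=K@(T[:3,:3].T@(np.array(P,float)-T[:3,3])); return p[:2]/p[2]
E
python3 - <<'E'
import cv2,numpy as np
i=cv2.imread("pics/top0.png")
g=lambda a: np.uint8(255*(a/255.)**.5)
a=cv2.resize(g(i[135:295,110:280]),None,fx=3.4,fy=3.4,interpolation=cv2.INTER_CUBIC)
b=cv2.resize(g(i[170:290,345:470][:,:]),None,fx=1.75,fy=1.75,interpolation=cv2.INTER_CUBIC)
o=np.zeros((a.shape[0],a.shape[1]+b.shape[1],3),np.uint8);o[:,:a.shape[1]]=a;o[:b.shape[0],a.shape[1]:]=b
j=cv2.imread("pics/scene0.png")
c=cv2.resize(g(j[180:260,190:270]),None,fx=2.7,fy=2.7,interpolation=cv2.INTER_CUBIC); o[b.shape[0]+10:b.shape[0]+10+c.shape[0],a.shape[1]:a.shape[1]+c.shape[1]]=c
print(o.shape);cv2.imwrite("pics/crop1.png",o)
E
```

```text
(544, 797, 3)
```

View pics/crop1.png

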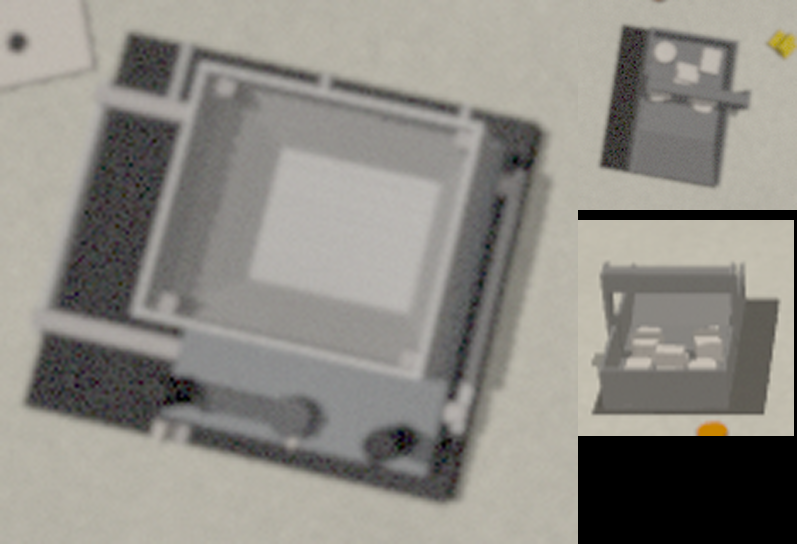

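Crop: the feeder's lever is locked, with its hinge at crop (295,415), i.e. top px (197,257), and its knob at (180,388), i.e. (163,249). The post top is at (390,440), i.e. (224,265). The pointer is at (292,441) and the mark at (165,430), on the +y side. The candidates for part2 and part4 are the white pieces in the tray and the orange or yellow look-alikes at (391,163)/(462,195). Only the white ones fit; the other two lie outside the tray and stay put.

Run:
```python
from u import *
c=lambda x,y:(110+x/3.4-.35,135+y/3.4-.35)
P={}
for k,(p,z) in dict(b00=((130,35),30),b10=((543,125),30),b11=((460,497),30),b01=((27,405),30),knob=((180,388),116),hinge=((297,413),71),post=((402,438),116),pointer=((292,441),50),mark=((165,430),55),
  rim0=((200,62),135),rim1=((484,125),135),rim2=((420,377),135),rim3=((138,315),135)).items():
    P[k]=ray("top",c(*p),z)[:2]; print(k,P[k].round(0))
ctr=(P['b00']+P['b10']+P['b01']+P['b11'])/4; print("base ctr",ctr)
x=(P['b00']+P['b10']-P['b01']-P['b11'])/2; y=(P['b00']+P['b01']-P['b10']-P['b11'])/2
print("len",np.hypot(*x),np.hypot(*y),"yaw",np.degrees(np.arctan2(x[1],x[0])),np.degrees(np.arctan2(-y[0],y[1])))
a=np.arctan2(x[1]-y[0],x[0]+y[1]); Rm=np.array([[np.cos(a),np.sin(a)],[-np.sin(a),np.cos(a)]])
print(np.degrees(a)); 
for k in P: print(k,(Rm@(P[k]-ctr)).round(0))
d=lambda x,y:(345+x/1.75,170+y/1.75)
for n,p,z in [("m00",(373,185),4),("m01",(358,267),4),("barR",(443,227),97),("barL",(387,221),97),("tbr",(426,276),28),("tbl",(373,268),28),("trb",(437,193),45),("tlb",(386,187),45),("flask",(303,263),235),("cup",(299,164),117)]: print(n,ray("top",p,z).round(0))
```

```text
b00 [716. 372.]
b10 [659.  79.]
b11 [404. 125.]
b01 [458. 423.]
knob [475. 283.]
hinge [460. 225.]
post [449. 145.]
pointer [440. 234.]
mark [445. 317.]
rim0 [674. 276.]
rim1 [639. 100.]
rim2 [486. 131.]
rim3 [519. 303.]
base ctr [559.46385222 249.98660186]
len 261.4815795480865 300.5399209146161 yaw -10.677701496411665 -10.607565731674901
-10.640196530249115
b00 [132. 149.]
b10 [ 130. -149.]
b11 [-130. -151.]
b01 [-132.  151.]
knob [-89.  16.]
hinge [-94. -43.]
post [ -89. -124.]
pointer [-115.  -38.]
mark [-124.   45.]
rim0 [108.  47.]
rim1 [ 106. -133.]
rim2 [ -50. -130.]
rim3 [-50.  44.]
m00 [ 637. -169.    4.]
m01 [ 440. -136.    4.]
barR [ 536. -305.   97.]
barL [ 546. -186.   97.]
tbr [ 426. -289.   28.]
tbl [ 441. -168.   28.]
trb [ 616. -310.   45.]
tlb [ 627. -193.   45.]
flask [462. -15. 235.]
cup [661.   4. 117.]
```

>>> {"name": "drive_tool", "arguments": {
  "series": "70 375 135 0 0 0 -0.087;70 375 135 0 0 0 -0.087;70 375 135 0 0 0 -0.087;70 375 135 0 0 0 -0.087;70 375 135 0 0 0 -0.087;70 375 135 0 0 0 -0.087;70 375 135 0 0 0 -0.087;70 375 135 0 0 0 -0.087;70 375 135 0 0 0 -0.087;70 375 135 0 0 0 -0.087",
  "newtons": 40
}}

```text
time: 0.98
ee_pos: [475.0, 296.3, 230.8]
eef_rot: [179.9, 0.0, -10.7]
wrist_force: [-0.0, 0.4, -0.5]
opening: 0.701
gripper_force: 0.0
```

>>> {"name": "drive_tool", "arguments": {
  "series": "70 0 0 0 0 0 0;70 0 0 0 0 0 0;70 0 0 0 0 0 0"
}}

```text
time: 1.23
ee_pos: [472.3, 299.1, 230.9]
eef_rot: [180.0, 0.0, -10.6]
wrist_force: [-1.0, 0.5, 0.2]
opening: 0.702
gripper_force: 0.0
```

Run:
```python
from bench import arm, cams
import cv2, numpy as np
s=arm.state(); print(s["time"],s["ee_pos"],s["eef_rot"],s["opening"])
c=cams.read_camera("wrist"); cv2.imwrite("pics/w1.png",np.uint8(255*(c["image"]/255.)**.6)); np.savez("p1.npz",p=s["ee_pos"],r=s["eef_rot"])
```

```text
1.2333 [472.29086301 299.14697801 230.9251567 ] [ 1.79979037e+02  3.74995155e-02 -1.06067377e+01] 0.7024961526213803
```

View pics/w1.png

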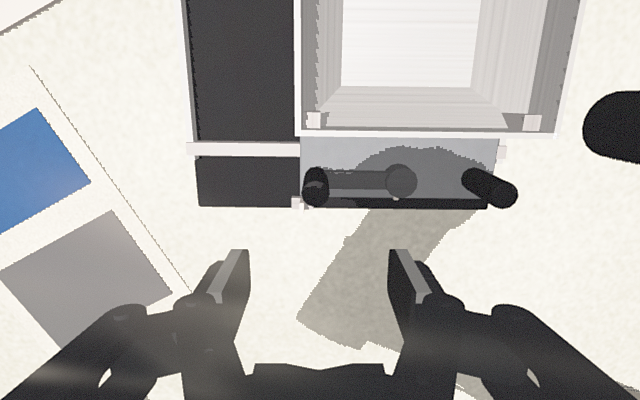

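The wrist view shows the knob as a dark upright at u 303–328, v 168–207 (top disc near (315,194)). The lever hinge is at (401,181), the post top at (505,192), the pointer at (396,197) and the mark at (297,203).

```bash
cat >> u.py <<'E'
C=np.array([559.5,250.]);A=np.radians(-10.64)
F=np.array([[np.cos(A),np.sin(A)],[-np.sin(A),np.cos(A)]])
loc=lambda p:F@(np.array(p)[:2]-C)
wor=lambda l:C+F.T@np.array(l,float)
E
python3 - <<'E'
from u import *
d=np.load("p1.npz");po=(d["p"],d["r"])
for n,p,z in [("knob",(315,194),116),("knobbase",(316,176),65),("hinge",(401,181),73),("post",(504,192),116),("pointer",(396,199),48),("mark",(297,199),55),("mark",(297,203),50),("rimL",(297,133),135),("rimR",(556,133),135),
 ("b11",(486,208),30),("b01",(198,206),30),("knobL",(303,194),116),("knobR",(327,194),116)]:
    w=ray("wrist",p,z,po); print(n,p,w.round(1),loc(w).round(1))
h=cv2.imread("pics/w1.png")[185:215,280:320]; print(h[:,:,1][::2,10:28:1])
E
```

```text
knob (315, 194) [470.7 301.1 116. ] [-96.7  33.8]
knobbase (316, 176) [473.  300.2  65. ] [-94.3  33.3]
hinge (401, 181) [456.6 227.1  73. ] [-96.9 -41.5]
post (504, 192) [445.8 159.5 116. ] [ -95.  -109.9]
pointer (396, 199) [432.7 229.2  48. ] [-120.8  -43.9]
mark (297, 199) [452.2 322.5  55. ] [-118.8   51.4]
mark (297, 203) [446.9 323.8  50. ] [-124.3   51.8]
rimL (297, 133) [519.9 303.8 135. ] [-48.9  45.6]
rimR (556, 133) [488. 133. 135.] [ -48.7 -128.2]
b11 (486, 208) [400.  136.2  30. ] [-135.7 -141.2]
b01 (198, 206) [456.5 426.8  30. ] [-133.9  154.7]
knobL (303, 194) [472.4 310.  116. ] [-96.7  42.9]
knobR (327, 194) [469.  292.1 116. ] [-96.7  24.6]
[[ 63  70  69  70  72  63  72  64  58  72 174 189 160  60  26  61  78  85]
 [ 66  67  64  66  64  72  67  60  58  80 174 190  98  40  61  51  46  46]
 [ 66  67  67  72  69  64  64  70  57  74 174 186  78  55  55  44  31  42]
 [ 67  72  70  69  67  67  69  66  51  77 174 127  51  21  42  44  46  42]
 [ 64  69  67  67  67  67  66  66  57  82 173  99  31  38  44  38  40  31]
 [ 66  67  90  90  88  76  73  73  60  76 126 122  44  36  31  42  40  42]
 [ 61 104 154 153 149 150 147 149 144 147 139 141  93  38  26  38  38  29]
 [ 72 173 239 235 232 233 234 234 236 234 186 163 162  66  26  38  48  40]
 [ 69 165 229 226 223 223 223 224 224 213 158 153 157 158  94  40  31  26]
 [ 64 163 223 222 218 217 219 220 218 223 244 247 247 225 154 137  87  40]
 [ 61 165 228 228 226 225 225 226 226 242 250 250 252 245 157 141 145 151]
 [133 172 228 226 224 225 226 223 226 241 248 249 251 243 156 140 144 138]
 [250 247 242 242 242 241 240 239 240 245 248 249 250 240 167 188 191 192]
 [247 248 248 249 248 246 245 245 247 248 248 248 248 237 237 246 247 248]
 [247 247 247 247 246 245 245 245 247 248 248 248 248 239 244 245 246 245]]
```

>>> {"name": "drive_tool", "arguments": {
  "series": "60 -1 -1 40 0 0 0;60 -1 -1 80 0 0 0;60 -1 -1 115 0 0 0;60 -1 -1 140 0 0 0;60 -1 -1 150 0 0 0;60 -1 -1 150 0 0 0;60 -1 -1 150 0 0 0"
}}

```text
time: 1.87
ee_pos: [472.1, 301.2, 82.5]
eef_rot: [-180.0, -0.1, -10.5]
wrist_force: [0.3, -0.3, 0.2]
opening: 0.602
gripper_force: 0.0
```

>>> {"name": "drive_tool", "arguments": {
  "series": "0 0 0 0 0 0 0;0 0 0 0 0 0 0;0 0 0 0 0 0 0;0 0 0 0 0 0 0;0 0 0 0 0 0 0;0 0 0 0 0 0 0",
  "newtons": 40
}}

```text
time: 2.37
ee_pos: [472.9, 301.8, 83.4]
eef_rot: [-179.8, -0.1, -10.6]
wrist_force: [-2.2, 2.8, 6.7]
opening: 0.244
gripper_force: 39.2
```

>>> {"name": "drive_tool", "arguments": {
  "series": "0 -11 1 0 0 0 0;0 -22 3.4 0 0 0 0;0 -32.6 7.5 0 0 0 0;0 -42.3 13 0 0 0 0;0 -51 20 0 0 0 0;0 -58.7 28.4 0 0 0 0;0 -65 37.7 0 0 0 0;0 -70 47.8 0 0 0 0;0 -73 57 0 0 0 0;0 -73.5 60 0 0 0 0"
}}

```text
time: 3.2
ee_pos: [388.2, 262.1, 83.5]
eef_rot: [-179.0, 0.0, -10.6]
wrist_force: [-15.8, 27.3, 3.8]
opening: 0.242
gripper_force: 38.8
```

>>> {"name": "drive_tool", "arguments": {
  "series": "0 0 0 0 0 0 0;0 0 0 0 0 0 0"
}}

```text
time: 3.37
ee_pos: [388.0, 262.1, 83.5]
eef_rot: [-179.1, 0.1, -10.5]
wrist_force: [-16.1, 22.1, 6.9]
opening: 0.241
gripper_force: 39.1
```

Run:
```python
from bench import arm, cams
import cv2, numpy as np
s=arm.state(); print(s["time"],s["ee_pos"],s["eef_rot"],s["wrist_force"],s["moment"])
c=cams.read_camera("wrist"); t=cams.read_camera("top")["image"]
g=lambda a:np.uint8(255*(a/255.)**.6)
a=g(c["image"]); b=cv2.resize(g(t[135:295,110:280]),None,fx=1.2,fy=1.2)
o=np.zeros((600,640,3),np.uint8);o[:400]=a;o[400:400+b.shape[0],:b.shape[1]]=b
cv2.imwrite("pics/w2.png",o); np.savez("p2.npz",p=s["ee_pos"],r=s["eef_rot"])
```

```text
3.3667 [387.99728476 262.10780973  83.46262948] [-1.79139829e+02  5.06480522e-02 -1.05200755e+01] [-16.11123056  22.14857386   6.86052305] [7.22590732 5.31601988 0.8105337 ]
```

View pics/w2.png

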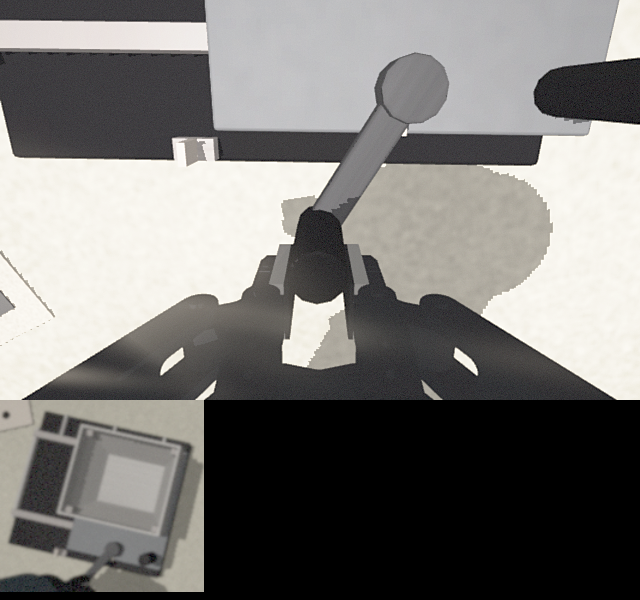

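The knob is still between the fingers at (320,275). The lever is at about 1 rad with its hinge at (412,88), and the carriage has slid to its −y end. The mark block is at (196,150). I'll compute the exact state.

Run:
```python
from u import *
d=np.load("p2.npz");po=(d["p"],d["r"])
print("tcp",loc(po[0]))
for n,p,z in [("hinge",(412,88),73),("leverNear",(322,215),71),("knobtop",(320,280),116),("ptr",(402,132),46),("markfin",(195,150),55),("post",(555,92),100),("plateL",(210,126),56),("plateR",(590,134),56),("baseR",(541,164),30)]:
    w=ray("wrist",p,z,po); print(n,w.round(1),loc(w).round(1))
```

```text
tcp [-170.78957145  -19.76620034]
hinge [452.8 209.9  73. ] [-97.5 -59.1]
leverNear [404.  256.6  71. ] [-154.   -22.2]
knobtop [395.8 258.6 116. ] [-162.4  -21.8]
ptr [431.9 210.7  46. ] [-118.2  -62.2]
markfin [442.7 312.9  55. ] [-126.4   40.3]
post [443.4 168.9 100. ] [ -99.2 -101.2]
plateL [452.6 302.2  56. ] [-114.7   31.6]
plateR [416.3 125.6  56. ] [-117.7 -148.7]
baseR [398.1 133.3  30. ] [-137.1 -144.5]
```

>>> {"name": "drive_tool", "arguments": {
  "series": "40 0 0 0 0 0 0;40 0 0 0 0 0 0;40 8 2 0 0 0 0;40 8 2 0 0 0 0;0 8 2 0 0 0 0;0 8 2 0 0 0 0;0 8 2 0 0 0 0;0 8 2 0 0 0 0"
}}

```text
time: 4.13
ee_pos: [396.7, 253.6, 82.2]
eef_rot: [-179.7, -0.1, -10.6]
wrist_force: [-3.9, 8.5, 2.5]
opening: 0.25
gripper_force: 39.0
```

>>> {"name": "drive_tool", "arguments": {
  "series": "0 0 -7 0 0 0 0;0 0 -17 0 0 0 0;0 0 -27 0 0 0 0;0 0 -37 0 0 0 0;0 0 -47 0 0 0 0;0 0 -57 0 0 0 0;0 0 -67 0 0 0 0;0 0 -77 0 0 0 0;0 0 -87 0 0 0 0;0 0 -92 0 0 0 0"
}}

```text
time: 4.97
ee_pos: [414.3, 341.6, 82.1]
eef_rot: [179.9, -0.1, -10.6]
wrist_force: [1.5, -3.7, 5.7]
opening: 0.249
gripper_force: 39.6
```

```bash
cat > snap.py <<'E'
import sys
from bench import arm, cams
import cv2, numpy as np
n=sys.argv[1]; s=arm.state(); print(s["time"],s["ee_pos"],s["eef_rot"],s["wrist_force"],s["opening"])
c=cams.read_camera("wrist"); np.savez(f"p{n}.npz",p=s["ee_pos"],r=s["eef_rot"])
cv2.imwrite(f"pics/w{n}.png",np.uint8(255*(c["image"]/255.)**.6))
E
python3 snap.py 3
```

```text
4.9667 [414.30203253 341.61968931  82.09096541] [ 1.79946572e+02 -1.15537542e-01 -1.06023505e+01] [ 1.46345668 -3.70820368  5.65084905] 0.24864200981572798
```

View pics/w3.png

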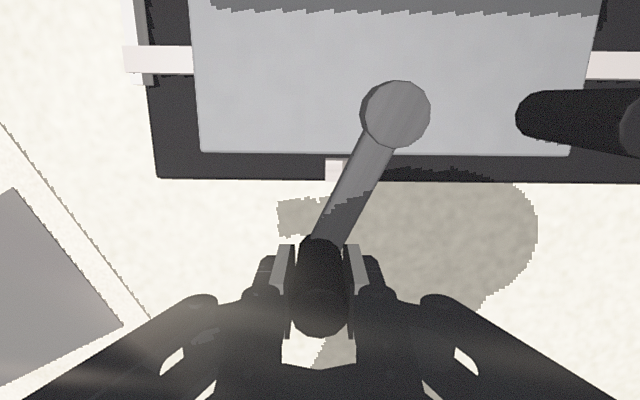

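The wrist view shows the lever with its hinge at (395,113), and the mark block at (335,170), partly under the lever. The pointer is hidden under the lever. I'll enlarge the earlier view of the mark.

Run:
```python
import cv2,numpy as np
a=cv2.imread("pics/w2.png")[110:175,165:245];b=cv2.imread("pics/w3.png")[130:195,310:430];c=cv2.imread("pics/w1.png")[180:215,280:320]
d=cv2.imread("pics/w1.png")[180:215,380:420]
r=lambda i,f:cv2.resize(i,None,fx=f,fy=f,interpolation=cv2.INTER_NEAREST)
o=np.zeros((600,800,3),np.uint8)
for im,y,x in[(r(a,4.5),0,0),(r(b,3.5),0,370),(r(c,7),300,0),(r(d,7),300,290)]: 
    im=im[:600-y,:800-x];o[y:y+im.shape[0],x:x+im.shape[1]]=im
cv2.imwrite("pics/crop2.png",o)
```

```text
(no output)
```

View pics/crop2.png

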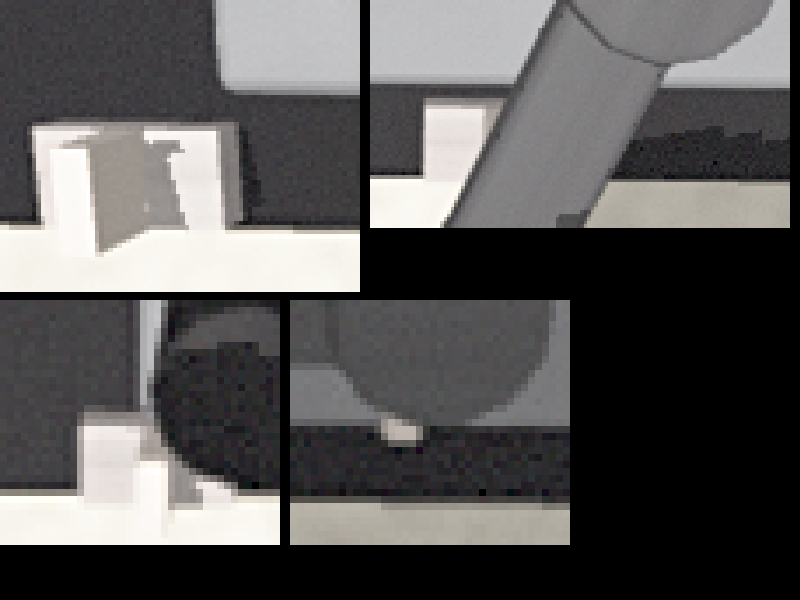

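The fin's top face is at w2 px (181.7,154.4) and w1 px (301.5,208). The pointer is at w1 px (395.7,198.8).

Run:
```python
from u import *
L=lambda k:(lambda d:(d["p"],d["r"]))(np.load(f"p{k}.npz"))
for n,k,p,z in [("mark",2,(181.7,154.4),55),("mark",1,(301.5,208),55),("ptr",1,(395.7,198.8),50),("ptr",1,(395.7,198.8),56),
 ("rimL1",1,(297,133),135),("rimR1",1,(556,133),135),("plL1",1,(300,199),56),
 ("hinge3",3,(395.5,113),75),("plL3",3,(202,152),56),("plR3",3,(569,156),56),("hinge1",1,(401,181),75),("plR1",1,(489,203),56),("plateL2",2,(213,127),56),("plateR2",2,(590,134),56),("tcp",3,None,0)]:
    w=ray("wrist",p,z,L(k)) if p else L(3)[0]; print(n,w.round(1),loc(w).round(1))
```

```text
mark [441.8 320.   55. ] [-128.6   47.1]
mark [442.6 320.   55. ] [-127.8   47.3]
ptr [433.6 229.8  50. ] [-120.   -43.1]
ptr [435.6 230.8  56. ] [-118.2  -41.7]
rimL1 [519.9 303.8 135. ] [-48.9  45.6]
rimR1 [488. 133. 135.] [ -48.7 -128.2]
plL1 [452.  319.6  56. ] [-118.5   48.5]
hinge3 [470.5 297.6  75. ] [-96.3  30.3]
plL3 [467.8 387.6  56. ] [-115.5  118.3]
plR3 [433.3 213.7  56. ] [-117.3  -58.9]
hinge1 [457.2 227.5  75. ] [-96.4 -41. ]
plR1 [415.2 144.5  56. ] [-122.3 -130.3]
plateL2 [451.9 300.9  56. ] [-115.2   30.2]
plateR2 [416.3 125.6  56. ] [-117.7 -148.7]
tcp [414.3 341.6  82.1] [-159.6   63.2]
```

>>> {"name": "drive_tool", "arguments": {
  "series": "0 0 -6 0 0 0 0;0 0 -12 0 0 0 0;0 0 -17 0 0 0 0;0 0 -17 0 0 0 0;0 0 -17 0 0 0 0;0 0 -17 0 0 0 0;0 0 -17 0 0 0 0;0 0 -17 0 0 0 0",
  "newtons": 60
}}

```text
time: 5.68
ee_pos: [417.6, 358.5, 82.2]
eef_rot: [-179.9, -0.2, -10.6]
wrist_force: [6.9, -0.7, 3.5]
opening: 0.241
gripper_force: 58.6
```

```bash
python3 snap.py 4
python3 - <<'E'
from u import *
g=cv2.imread("pics/w4.png",0).astype(float)
d=np.load("p4.npz");po=(d["p"],d["r"]); print("tcp",loc(po[0]).round(1))
# plate front edge corners: plate bright (~190) vs base dark; scan rows just above the front edge
for v in (120,130,140):
    r=cv2.GaussianBlur(g,(5,5),0)[v]; df=np.diff(r); u=np.where(abs(df)>12)[0]; print(v,[(int(x),int(df[x])) for x in u])
    for x in u[[0,-1]] if len(u) else []: print(loc(ray("wrist",(x,v),56,po)).round(1))
E
```

```text
5.6833 [417.63339487 358.53181935  82.21330464] [-1.79922775e+02 -1.58753906e-01 -1.05795553e+01] [ 6.88833603 -0.650558    3.48707141] 0.241148442634957
tcp [-159.5   80.5]
120 [(24, -23), (25, -23), (27, 20), (28, 26), (29, 13), (179, -30), (180, -62), (181, -59), (182, -23), (196, 28), (197, 40), (198, 28), (358, -20), (359, -38), (360, -35), (361, -15), (364, 15), (365, 17), (428, 16), (429, 27), (430, 17), (513, -23), (514, -46), (515, -45), (516, -21)]
[-100.5  218.2]
[-100.1  -13.2]
130 [(31, -14), (32, -22), (33, -12), (34, 12), (35, 24), (36, 14), (180, -30), (181, -62), (182, -59), (183, -24), (197, 30), (198, 41), (199, 27), (360, -13), (361, -32), (362, -38), (363, -21), (367, 15), (368, 13), (423, 14), (424, 22), (425, 18), (517, -19), (518, -33), (519, -38), (520, -30), (521, -15)]
[-105.1  215.9]
[-104.7  -16.3]
140 [(1, 27), (2, 35), (3, 25), (38, -12), (39, -22), (40, -17), (42, 22), (43, 18), (181, -30), (182, -62), (183, -58), (184, -22), (198, 30), (199, 41), (200, 28), (355, -12), (356, -29), (357, -36), (358, -20), (415, 17), (416, 17), (541, -19), (542, -24), (543, -17)]
[-109.9  231.4]
[-109.4  -27.6]
```

>>> {"name": "drive_tool", "arguments": {
  "series": "0 6 -10.3 0 0 0 0;0 13.4 -19 0 0 0 0;0 21.8 -26.4 0 0 0 0;0 31.2 -32.5 0 0 0 0;0 41.5 -37.2 0 0 0 0;0 52.3 -40.2 0 0 0 0;0 60 -41.3 0 0 0 0;0 67 -41.7 0 0 0 0;0 69 -41.7 0 0 0 0;0 69 -41.7 0 0 0 0"
}}

```text
time: 6.57
ee_pos: [492.5, 387.0, 81.3]
eef_rot: [-179.9, -0.1, -10.6]
wrist_force: [4.9, 0.8, 1.0]
opening: -0.004
gripper_force: 2.0
```

>>> {"name": "drive_tool", "arguments": {
  "series": "0 0 0 0 0 0 0;0 0 0 0 0 0 0"
}}

```text
time: 6.73
ee_pos: [491.7, 386.7, 81.2]
eef_rot: [-180.0, -0.0, -10.6]
wrist_force: [3.0, 1.9, 1.2]
opening: 0.003
gripper_force: 1.9
```

```bash
python3 snap.py 5; python3 -c "
from u import *
d=np.load('p5.npz');print(loc(d['p']))"
```

```text
6.7333 [491.71408617 386.70394333  81.22336516] [-1.79992857e+02 -2.26076578e-02 -1.05958442e+01] [3.04750829 1.89297783 1.2398541 ] 0.0025788640362379507
[-91.86112705 121.8377264 ]
```

View pics/w5.png

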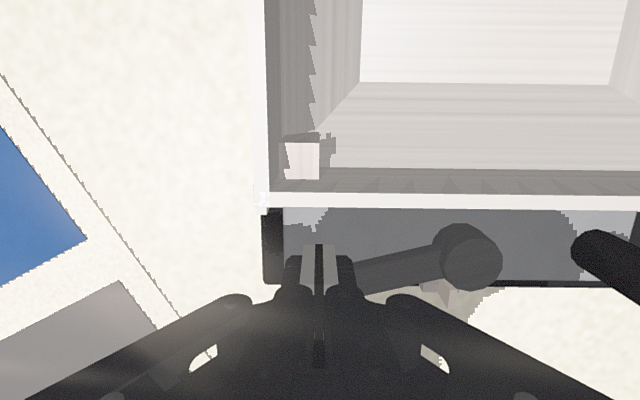

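The fingers have closed empty: the knob slipped out on the −x side, and the lever is at about 0.2–0.3 rad. I'll raise the arm, step back and look.

>>> {"name": "drive_tool", "arguments": {
  "series": "0 0 0 -40 0 0 0;0 0 0 -80 0 0 0;0 -30 0 -100 0 0 0;0 -60 20 -100 0 0 0;0 -70 40 -100 0 0 0;0 -70 40 -100 0 0 0;0 -70 40 -100 0 0 0;0 -70 40 -100 0 0 0"
}}

```text
time: 7.45
ee_pos: [414.6, 359.9, 180.6]
eef_rot: [179.9, 0.1, -10.6]
wrist_force: [-0.9, 0.2, 0.1]
opening: 0.002
gripper_force: 0.0
```

```bash
python3 snap.py 6; python3 -c "
from u import *
d=np.load('p6.npz');print(loc(d['p']))"
```

```text
7.45 [414.64217704 359.86806569 180.57895974] [ 1.79894944e+02  8.60074210e-02 -1.05790111e+01] [-0.93190521  0.17443065  0.08978959] 0.0022148374221770562
[-162.65300475   81.23287991]
```

View pics/w6.png

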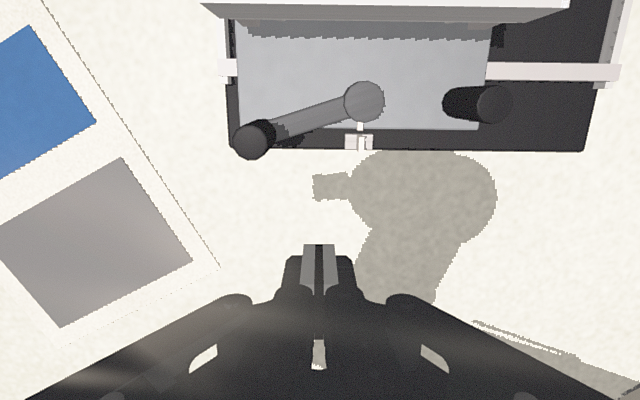

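The lever is at about 0.3 rad with its knob top at (250,142), and the pointer at (360,127) is nearly in line with the mark fin at (362,143). I'll quantify this.

Run:
```python
from u import *
d=np.load("p6.npz");po=(d["p"],d["r"])
g=cv2.imread("pics/w6.png",0)
for v in (123,126,129,132,136,140,144,148): print(v,g[v,340:380].tolist())
for n,p,z in [("knob",(250,142),116),("knobbase",(266,130),68),("hinge",(364,101),75),("ptr",(360.5,125),50),("mark",(361.5,143),55),("plL",(237,127),56),("plR",(478,130),56)]:
    w=ray("wrist",p,z,po); print(n,w.round(1),loc(w).round(1))
```

```text
123 [195, 192, 192, 192, 192, 192, 193, 191, 192, 193, 192, 193, 192, 193, 192, 193, 191, 208, 254, 254, 254, 255, 255, 199, 194, 192, 195, 193, 192, 194, 193, 193, 192, 192, 190, 190, 191, 190, 189, 189]
126 [189, 189, 189, 187, 189, 189, 188, 190, 189, 192, 194, 193, 193, 193, 194, 190, 191, 229, 252, 250, 249, 251, 254, 151, 186, 194, 193, 195, 192, 192, 193, 194, 192, 190, 193, 192, 194, 191, 191, 194]
129 [73, 72, 69, 74, 74, 80, 77, 73, 74, 74, 77, 69, 77, 80, 76, 76, 132, 233, 255, 255, 254, 255, 241, 110, 68, 74, 77, 78, 79, 81, 83, 78, 78, 86, 81, 81, 88, 87, 85, 84]
132 [77, 81, 80, 76, 72, 74, 78, 72, 73, 70, 67, 70, 73, 71, 71, 74, 70, 71, 66, 61, 65, 63, 69, 68, 63, 70, 69, 69, 67, 70, 73, 71, 70, 76, 75, 80, 77, 73, 76, 74]
136 [74, 79, 77, 69, 96, 202, 240, 236, 235, 235, 235, 235, 235, 237, 236, 238, 220, 172, 164, 167, 177, 169, 173, 178, 165, 153, 165, 236, 238, 235, 236, 239, 211, 95, 58, 73, 78, 75, 81, 73]
140 [80, 75, 76, 67, 97, 191, 229, 226, 225, 225, 225, 224, 226, 224, 226, 227, 200, 164, 182, 254, 251, 249, 251, 253, 195, 220, 229, 226, 225, 224, 227, 231, 196, 76, 64, 76, 75, 74, 78, 73]
144 [74, 81, 76, 64, 121, 216, 231, 230, 229, 228, 227, 228, 229, 228, 229, 230, 191, 164, 203, 254, 250, 248, 251, 254, 164, 149, 232, 231, 229, 230, 233, 236, 160, 52, 66, 73, 78, 73, 76, 77]
148 [47, 46, 45, 45, 105, 211, 230, 229, 227, 226, 226, 225, 227, 227, 228, 226, 187, 163, 205, 253, 250, 248, 251, 254, 160, 126, 159, 227, 228, 228, 231, 232, 125, 29, 33, 34, 36, 45, 43, 36]
knob [464.9 390.2 116. ] [-118.8  120.3]
knobbase [466.8 387.1  68. ] [-116.5  117.6]
hinge [474.  316.1  75. ] [-96.2  49.1]
ptr [456.  318.2  50. ] [-114.3   47.9]
mark [443.1 320.   55. ] [-127.4   47.3]
plL [472.1 409.9  56. ] [-115.4  141. ]
plR [436.8 232.7  56. ] [-117.4  -39.7]
```

Pointer and mark agree within about 1 mm, and the lever is at 0.31 rad. I'll push the knob +x with shut fingers from the −x side.

>>> {"name": "drive_tool", "arguments": {
  "series": "0 12 -39 0 0 0 0;0 12 -39 0 0 0 0;0 12 -39 30 0 0 0;0 12 -39 60 0 0 0;0 12 -39 85 0 0 0;0 12 -39 98 0 0 0;0 12 -39 98 0 0 0;0 12 -39 98 0 0 0"
}}

```text
time: 8.17
ee_pos: [434.5, 396.2, 82.3]
eef_rot: [179.9, 0.0, -10.6]
wrist_force: [-0.4, 0.2, -0.1]
opening: 0.002
gripper_force: 0.0
```

>>> {"name": "drive_tool", "arguments": {
  "series": "0 3 0 0 0 0 0;0 6 0 0 0 0 0;0 9 0 0 0 0 0;0 12 0 0 0 0 0;0 15 0 0 0 0 0;0 18 0 0 0 0 0;0 21 0 0 0 0 0;0 24 0 0 0 0 0;0 26 0 0 0 0 0;0 26 0 0 0 0 0"
}}

```text
time: 9.0
ee_pos: [459.5, 393.8, 84.0]
eef_rot: [-179.8, 0.1, -10.6]
wrist_force: [-4.4, 4.4, 1.7]
opening: 0.0
gripper_force: 2.7
```

>>> {"name": "drive_tool", "arguments": {
  "series": "0 2 0 0 0 0 0;0 4 0 0 0 0 0;0 4 0 0 0 0 0"
}}

```text
time: 9.25
ee_pos: [463.2, 393.4, 84.1]
eef_rot: [-179.7, 0.1, -10.6]
wrist_force: [-6.5, 5.4, 2.6]
opening: -0.001
gripper_force: 3.3
```

>>> {"name": "drive_tool", "arguments": {
  "series": "0 2 0 0 0 0 0;0 3 0 0 0 0 0;0 3 0 0 0 0 0"
}}

```text
time: 9.5
ee_pos: [465.9, 393.1, 84.1]
eef_rot: [-179.7, 0.1, -10.6]
wrist_force: [-6.2, 5.3, 1.9]
opening: -0.004
gripper_force: 3.7
```

>>> {"name": "drive_tool", "arguments": {
  "series": "0 2 0 0 0 0 0;0 2 0 0 0 0 0"
}}

```text
time: 9.67
ee_pos: [467.9, 392.8, 84.1]
eef_rot: [-179.7, 0.1, -10.6]
wrist_force: [-7.1, 6.5, 2.4]
opening: -0.002
gripper_force: 3.8
```

>>> {"name": "drive_tool", "arguments": {
  "series": "0 2 0 0 0 0 0;0 2 0 0 0 0 0"
}}

```text
time: 9.83
ee_pos: [468.3, 392.8, 84.1]
eef_rot: [-179.7, 0.2, -10.6]
wrist_force: [-12.7, 7.7, 4.1]
opening: -0.001
gripper_force: 6.9
```

>>> {"name": "drive_tool", "arguments": {
  "series": "0 2 0 0 0 0 0;0 2 0 0 0 0 0"
}}

```text
time: 10.0
ee_pos: [468.4, 392.7, 84.0]
eef_rot: [-179.7, 0.4, -10.6]
wrist_force: [-19.7, 8.0, 7.9]
opening: -0.002
gripper_force: 10.6
```

```bash
python3 snap.py 7
```

```text
10.0 [468.43068297 392.7178355   84.00666656] [-179.7222086     0.4082503   -10.55264791] [-19.66516737   8.005588     7.87493195] -0.0020444802594177442
```

View pics/w7.png

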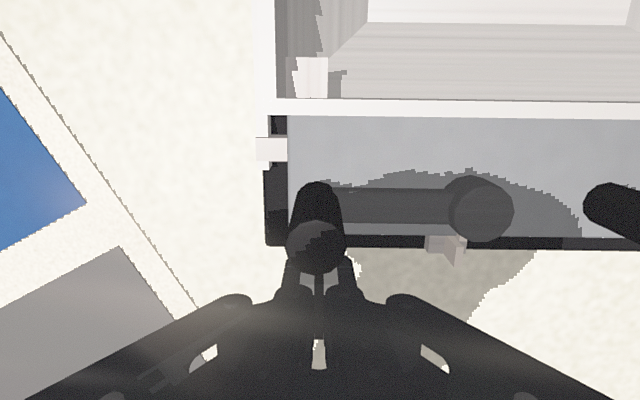

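The lever now lies along +y, hard against its stop, so it is locked; the mark is at (445,243). I'll back off and check the pointer against the mark numerically, from the same viewpoint as before.

>>> {"name": "drive_tool", "arguments": {
  "series": "0 -20 0 0 0 0 0;0 -35 0 -40 0 0 0;0 -40 15 -80 0 0 0;0 -46 39 -98 0 0 0;0 -46 39 -98 0 0 0;0 -46 39 -98 0 0 0;0 -46 39 -98 0 0 0;0 -46 39 -98 0 0 0"
}}

```text
time: 10.72
ee_pos: [420.2, 359.2, 180.2]
eef_rot: [179.9, 0.1, -10.6]
wrist_force: [0.5, 1.2, -0.7]
opening: -0.001
gripper_force: 0.0
```

```bash
python3 snap.py 8
python3 - <<'E'
from u import *
d=np.load("p8.npz");po=(d["p"],d["r"]);print(loc(po[0]))
g=cv2.imread("pics/w8.png",0)
for z,x,y,n in((50,-114,48,'p'),(55,-127,47.3,'m')): print(n,proj("wrist",[*wor((x,y)),z],po))
for v in range(118,160,3): print(v,g[v,340:385].tolist())
E
```

```text
10.7167 [420.22909059 359.22107458 180.22811511] [ 1.79909743e+02  5.74428540e-02 -1.06066999e+01] [ 0.50775898  1.18327244 -0.70809041] -0.000962760735132945
[-157.0426899    81.62856661]
p [360.76980622 132.12329728]
m [361.85141811 150.02447959]
118 [127, 128, 128, 128, 131, 128, 101, 101, 126, 130, 132, 133, 131, 131, 131, 129, 133, 128, 128, 130, 131, 128, 130, 130, 128, 130, 126, 127, 128, 129, 127, 125, 126, 127, 128, 127, 126, 124, 126, 122, 124, 125, 119, 119, 166]
121 [124, 85, 110, 107, 109, 108, 111, 123, 88, 103, 126, 132, 130, 130, 132, 132, 131, 130, 132, 134, 133, 129, 129, 130, 130, 130, 128, 129, 127, 128, 128, 128, 127, 126, 127, 126, 128, 126, 128, 126, 118, 119, 168, 189, 192]
124 [192, 194, 194, 194, 192, 192, 192, 194, 198, 168, 101, 97, 127, 135, 132, 136, 131, 135, 135, 135, 131, 130, 132, 131, 132, 130, 130, 129, 130, 131, 128, 132, 130, 133, 132, 133, 131, 126, 118, 119, 189, 189, 192, 190, 188]
127 [193, 193, 192, 190, 193, 193, 192, 191, 192, 192, 194, 194, 193, 170, 125, 110, 118, 122, 126, 128, 127, 125, 128, 128, 127, 124, 129, 126, 127, 125, 126, 124,
[... 1517 characters left out ...]
 63, 70, 72, 75, 80, 75, 74, 70, 71, 69, 74]
151 [79, 73, 74, 64, 79, 172, 232, 229, 228, 229, 228, 227, 227, 229, 229, 229, 214, 168, 172, 245, 251, 249, 250, 253, 216, 155, 230, 233, 231, 228, 231, 235, 203, 81, 56, 68, 77, 72, 77, 77, 71, 78, 71, 43, 41]
154 [59, 45, 57, 36, 88, 198, 231, 231, 230, 229, 229, 228, 229, 229, 229, 229, 195, 162, 180, 254, 251, 248, 250, 254, 191, 139, 147, 230, 231, 230, 231, 233, 168, 75, 57, 67, 62, 64, 70, 36, 41, 32, 39, 32, 45]
157 [254, 254, 254, 254, 253, 252, 250, 249, 247, 247, 247, 247, 248, 249, 247, 249, 251, 181, 177, 253, 250, 248, 249, 251, 252, 251, 182, 169, 169, 172, 170, 175, 174, 177, 179, 180, 180, 178, 178, 177, 175, 177, 173, 174, 175]
```

Pointer and mark agree within 1 mm with the lever locked. Now for the tray.

>>> {"name": "drive_tool", "arguments": {
  "series": "60 0 0 -40 0 0 0;60 0 0 -80 0 0 0;60 0 0 -110 0 0 0;60 15 38 -110 0 0 0.1;60 31 76 -110 0 0 0.2;60 46 114 -110 0 0 0.3;60 62 152 -110 0 0 0.4;60 77 190 -110 0 0 0.5;60 92 227 -110 0 0 0.6;60 108 265 -110 0 0 0.7"
}}

```text
time: 11.6
ee_pos: [477.8, 77.4, 290.5]
eef_rot: [179.9, 0.0, -50.9]
wrist_force: [1.4, 0.2, -0.6]
opening: 0.597
gripper_force: 0.0
```

```bash
cat > go.py <<'E'
import sys,numpy as np
from bench import arm
from scipy.spatial.transform import Rotation as R
s=arm.state(); v=list(map(float,sys.argv[1:7])); Rt=R.from_euler("xyz",s["eef_rot"],degrees=True)
print(s["time"],s["ee_pos"].round(1),s["eef_rot"].round(1),s["joint_pos"].round(0))
print("shift",Rt.inv().apply(np.array(v[:3])-s["ee_pos"]).round(1),"rot",(Rt.inv()*R.from_euler("xyz",v[3:],degrees=True)).as_rotvec().round(3))
E
python3 go.py 542 -242 290 180 0 -96.5
```

```text
11.6 [477.8  77.4 290.5] [179.9   0.  -50.9] [ 28.   6.   5.  -0. -88.  11.]
shift [288.5 151.4   0.6] rot [ 0.002 -0.     0.795]
```

>>> {"name": "drive_tool", "arguments": {
  "series": "60 29 15 0 0 0 0.08;60 64 34 0 0 0 0.18;60 99 52 0 0 0 0.28;60 134 70 0 0 0 0.38;60 170 89 0 0 0 0.48;60 205 107 0 0 0 0.58;60 240 126 0 0 0 0.68;60 275 144 0 0 0 0.78;60 288 151 0 0 0 0.795;60 288 151 0 0 0 0.795"
}}

```text
time: 12.43
ee_pos: [543.5, -242.9, 288.4]
eef_rot: [179.7, -0.0, -96.5]
wrist_force: [-0.1, 0.4, -0.2]
opening: 0.601
gripper_force: 0.0
```

>>> {"name": "drive_tool", "arguments": {
  "series": "60 0 0 0 0 0 0;60 0 0 0 0 0 0;60 0 0 0 0 0 0"
}}

```text
time: 12.68
ee_pos: [543.5, -238.5, 291.2]
eef_rot: [180.0, 0.0, -96.2]
wrist_force: [-0.4, -0.2, -0.2]
opening: 0.6
gripper_force: 0.0
```

```bash
python3 snap.py 9
python3 - <<'E'
from u import *
d=np.load("p9.npz");po=(d["p"],d["r"])
im=cv2.imread("pics/w9.png"); g=cv2.cvtColor(im,cv2.COLOR_BGR2GRAY)
# predicted bar ends at z=109 (4+105)
t=np.radians(-6.5);x=np.array([np.cos(t),np.sin(t)]);y=np.array([-x[1],x[0]]);c=np.array([542,-242])
for n,a,b,z in [("bar c",0,0,109),("bar+y",0,58,109),("bar-y",0,-58,109),("bar+x",7,0,109),("back+y",80,62,49),("back-y",80,-62,49),("lip+y",-110,62,32),("lip-y",-110,-62,32)]:
    print(n,proj("wrist",[*(c+a*x+b*y),z],po).round(0))
s=cv2.resize(g,(64,40),interpolation=cv2.INTER_AREA)
for r in s[::1]: print(' '.join('%3d'%v for v in r))
E
```

```text
12.6833 [ 543.4953075  -238.4725213   291.18294665] [ 1.79985260e+02  8.76259318e-03 -9.61568937e+01] [-0.39569155 -0.15669826 -0.19808894] 0.599733338786395
bar c [319. 169.]
bar+y [318. 227.]
bar-y [319. 105.]
bar+x [311. 169.]
back+y [249. 211.]
back-y [243.  99.]
lip+y [410. 207.]
lip-y [419. 100.]
244 244 243 243 243 222 231 242 241 241 241 243 242 240 240 242 242 241 241 242 243 243 242 243 244 244 244 243 243 245 245 244 195 172 169 170 170 168 169 198 242 242 244 243 242 243 242 241 243 242 243 243 242 242 241 241 241 242 241 240 240 239 240 239
244 244 244 236 221 240 242 243 241 242 241 243 241 241 241 242 241 243 242 244 244 244 243 242 241 244 244 244 244 244 245 238 172 173 172 172 169 171 170 173 243 244 243 243 242 242 241 241 242 241 242 242 243 240 242 241 242 242 241 242 240 239 241 239
244 244 225 230 242 241 242 242 242 243 244 241 241 243 243 242 243 241 242 243 242 244 238 215 225 239 245 244 244 245 244 205 175 174 172 171 172 170 171 172 245 244 243 242 241 243 242 243 243 243 242 240 242 241 243 241 241 241 241 240 241 242 239 240
238 223 239 242 243 243 242 
[... 8743 characters left out ...]
 126 200  80  69  66  63  60  60  64  63  66  68  69  68  65  62  61  58  55  53  51  58  51  51  52  50  50  47  94 124  54  56  57  55 147  97  55  57  58  59  59  59  96 219 241 242 242
163 164 115  59  60  63  64  65  65  64  63  67  60  60  61  63  85 180 235  88  71  67  63  59  56  55  56  57  59  60  60  59  58  57  55  53  52  50  49  49  49  50  49  48  45  37 203  72  48  49  49  48  72  50  50  51  53  53  54  56  68 188 242 242
156  86  47  47  47  48  47  48  47  49  49  49  49  50  53  65 151 210 241  91  70  67  64  58  55  53  53  52  53  53  53  53  53  52  52  51  50  49  47  47  48  48  48  48  45  36 117 207  55  47  48  48  48  47  47  48  48  49  49  50  50  52 145 239
```

Run:
```python
import cv2
g=cv2.imread("pics/w9.png",0)
for v in (104,112,135,150,165,180,195,205,215,220,224,228,232): print(v,g[v,292:346:2].tolist())
print([int(x) for x in g[90:130:2,315]],[int(x) for x in g[210:245:2,315]])
```

```text
104 [46, 49, 43, 50, 44, 49, 49, 59, 92, 92, 86, 92, 89, 91, 89, 91, 93, 88, 80, 77, 38, 47, 46, 48, 52, 46, 50]
112 [171, 172, 172, 173, 168, 169, 175, 174, 112, 103, 98, 101, 101, 104, 102, 103, 105, 93, 100, 103, 103, 104, 105, 101, 102, 103, 102]
135 [170, 169, 170, 169, 171, 168, 171, 170, 176, 178, 98, 101, 102, 105, 102, 104, 97, 178, 179, 174, 178, 123, 99, 104, 100, 103, 102]
150 [250, 250, 250, 250, 252, 185, 254, 251, 255, 131, 101, 101, 105, 101, 105, 100, 98, 100, 101, 103, 101, 100, 100, 100, 99, 102, 102]
165 [251, 250, 250, 251, 227, 253, 252, 252, 255, 94, 100, 104, 103, 100, 98, 100, 91, 100, 101, 104, 102, 101, 104, 103, 103, 102, 102]
180 [170, 170, 170, 170, 170, 165, 200, 255, 173, 99, 102, 101, 101, 97, 99, 93, 158, 169, 95, 100, 100, 100, 101, 101, 100, 100, 102]
195 [102, 106, 102, 102, 100, 99, 103, 97, 173, 94, 100, 99, 96, 99, 99, 100, 105, 98, 97, 102, 100, 98, 105, 99, 100, 100, 101]
205 [88, 87, 88, 86, 85, 86, 91, 90, 91, 98, 99, 101, 99, 101, 102, 98, 90, 87, 88, 89, 91, 89, 88, 89, 89, 90, 87]
215 [69, 68, 69, 61, 65, 70, 73, 89, 89, 97, 101, 101, 97, 102, 102, 93, 90, 75, 38, 44, 38, 55, 31, 52, 50, 45, 42]
220 [71, 68, 66, 72, 70, 71, 79, 90, 85, 100, 100, 100, 101, 98, 100, 91, 89, 90, 45, 47, 57, 48, 49, 50, 50, 43, 46]
224 [252, 215, 225, 226, 191, 191, 97, 87, 87, 101, 100, 100, 102, 100, 103, 91, 88, 86, 56, 48, 44, 33, 34, 36, 30, 30, 30]
228 [242, 243, 244, 242, 244, 251, 93, 87, 86, 103, 101, 98, 101, 100, 102, 87, 87, 107, 253, 246, 247, 247, 244, 246, 246, 247, 248]
232 [242, 245, 244, 244, 241, 249, 86, 85, 90, 92, 90, 95, 97, 95, 94, 101, 98, 101, 252, 246, 246, 245, 244, 244, 241, 243, 245]
[169, 171, 173, 178, 67, 47, 39, 91, 104, 103, 106, 102, 103, 104, 102, 102, 103, 101, 100, 101] [102, 99, 101, 101, 102, 103, 103, 100, 98, 100, 101, 97, 200, 247, 243, 241, 240, 244]
```

```bash
python3 - <<'E'
from u import *
d=np.load("p9.npz");po=(d["p"],d["r"])
c=ray("wrist",(317,167),109,po);a=ray("wrist",(317.7,135),109,po);b=ray("wrist",(315.6,220),109,po)
e1=ray("wrist",(317,103),109,po);e2=ray("wrist",(316,231),109,po)
v=b-a; print(c,v,"tray yaw",np.degrees(np.arctan2(-v[0],v[1])),"len",np.linalg.norm(e2-e1),(e1+e2)/2)
E
python3 go.py 542 -242 78 180 0 -96
```

```text
[ 543.20970359 -244.03048379  109.        ] [10.91544098 81.9190457   0.        ] tray yaw -7.589765240535902 len 122.4709121769328 [ 544.04867637 -240.89309128  109.        ]
12.7333 [ 543.5 -238.4  291.4] [-180.     0.   -96.1] [ -9.  19.  21.  -0. -92.   2.]
shift [  3.8   1.2 213.4] rot [-0.     0.    -0.003]
```

>>> {"name": "drive_tool", "arguments": {
  "series": "60 4 0 40 0 0 0.02;60 4 0 80 0 0 0.02;60 4 0 120 0 0 0.02;60 4 0 160 0 0 0.02;60 4 0 190 0 0 0.02;60 4 0 208 0 0 0.02;60 4 0 213 0 0 0.02;60 4 0 213 0 0 0.02;60 4 0 213 0 0 0.02"
}}

```text
time: 13.48
ee_pos: [544.0, -243.3, 79.9]
eef_rot: [-179.9, -0.0, -97.3]
wrist_force: [-0.4, -1.4, 0.7]
opening: 0.601
gripper_force: 0.0
```

>>> {"name": "drive_tool", "arguments": {
  "series": "0 0 0 0 0 0 0;0 0 0 0 0 0 0;0 0 0 0 0 0 0;0 0 0 0 0 0 0;0 0 0 0 0 0 0;0 0 0 0 0 0 0",
  "newtons": 90
}}

```text
time: 13.98
ee_pos: [543.9, -243.6, 79.8]
eef_rot: [-179.8, -0.0, -97.4]
wrist_force: [0.7, 1.7, 5.7]
opening: 0.152
gripper_force: 88.1
```

>>> {"name": "drive_tool", "arguments": {
  "series": "0 0 0 -5 0 0 0;0 0 0 -15 0 0 0;0 0 0 -30 0 0 0;0 0 0 -50 0 0 0;0 0 0 -70 0 0 0;0 0 0 -70 0 0 0;0 0 0 -70 0 0 0"
}}

```text
time: 14.57
ee_pos: [543.2, -243.3, 148.9]
eef_rot: [-179.9, 0.0, -97.4]
wrist_force: [0.3, 0.0, -5.0]
opening: 0.147
gripper_force: 87.9
```

```bash
python3 snap.py 10; python3 go.py 400 -180 350 180 0 -96
```

```text
14.5667 [ 543.18787116 -243.28520145  148.90894359] [-1.79913275e+02  2.87161609e-02 -9.74061105e+01] [ 0.32576857  0.0152927  -4.95117136] 0.14661329220494043
14.6167 [ 542.3 -242.9  147.4] [ 1.799e+02  1.000e-01 -9.740e+01] [ -9.  22.   4.  -0. -72.   2.]
shift [ -44.3  149.5 -202.3] rot [ 0.001  0.001 -0.025]
```

>>> {"name": "drive_tool", "arguments": {
  "series": "0 0 0 -10 0 0 0;0 0 0 -30 0 0 0;0 0 0 -55 0 0 0;0 0 0 -82 0 0 0;0 0 0 -110 0 0 0;0 0 0 -138 0 0 0;0 0 0 -165 0 0 0;0 0 0 -188 0 0 0;0 0 0 -202 0 0 0;0 0 0 -208 0 0 0"
}}

```text
time: 15.45
ee_pos: [543.1, -243.6, 358.3]
eef_rot: [-179.9, -0.0, -97.4]
wrist_force: [-0.3, 0.0, -3.3]
opening: 0.149
gripper_force: 88.1
```

```bash
python3 go.py 600 285 355 180 0 -90
python3 - <<'E'
from bench import cams
import cv2
cv2.imwrite("pics/s10.png",cams.read_camera("scene")["image"])
E
```

```text
15.45 [ 543.1 -243.6  358.3] [-179.9   -0.   -97.4] [  -9.   20.   33.    0. -102.    2.]
shift [-531.6   11.7    2.9] rot [-0.002 -0.001 -0.129]
```

>>> {"name": "drive_tool", "arguments": {
  "series": "0 -8 0 0 0 0 0;0 -22 0 0 0 0 0;0 -44 1 0 0 0 0;0 -72 1.5 0 0 0 0;0 -102 2 0 0 0 0;0 -132 3 0 0 0 0;0 -162 3.5 0 0 0 0;0 -192 4 0 0 0 0;0 -222 5 0 0 0 0;0 -252 5.5 0 0 0 0"
}}

```text
time: 16.33
ee_pos: [568.9, 10.0, 354.8]
eef_rot: [179.8, -0.0, -97.3]
wrist_force: [0.6, -0.5, -4.3]
opening: 0.149
gripper_force: 88.1
```

>>> {"name": "drive_tool", "arguments": {
  "series": "0 -30 0 0 0 0 0;0 -60 1 0 0 0 0;0 -90 2 0 0 0 -0.02;0 -120 3 0 0 0 -0.04;0 -150 3 0 0 0 -0.06;0 -180 4 0 0 0 -0.08;0 -208 5 0 0 0 -0.1;0 -234 6 0 0 0 -0.12;0 -256 6 0 0 0 -0.129;0 -270 6 0 0 0 -0.129"
}}

```text
time: 17.17
ee_pos: [597.3, 279.5, 353.6]
eef_rot: [179.8, -0.1, -89.8]
wrist_force: [0.7, -0.4, -4.5]
opening: 0.148
gripper_force: 88.0
```

```bash
python3 go.py 600 288 340 180 0 -90
```

```text
17.1667 [597.3 279.5 353.6] [ 1.798e+02 -1.000e-01 -8.980e+01] [  39.   30.   47.   -0. -107.  -38.]
shift [-8.5 -2.8 13.6] rot [ 0.004 -0.001  0.003]
```

>>> {"name": "drive_tool", "arguments": {
  "series": "0 -3 -7 10 0.08 0 0;0 -6 -15 22 0.17 0 0;0 -9 -23 34 0.26 0 0;0 -11 -31 46 0.35 0 0;0 -11 -39 58 0.44 0 0;0 -11 -47 69 0.52 0 0;0 -11 -53 78 0.58 0 0;0 -11 -54 79 0.61 0 0;0 -11 -54 79 0.61 0 0;0 -11 -54 79 0.61 0 0"
}}

```text
time: 18.0
ee_pos: [651.0, 286.6, 275.3]
eef_rot: [-145.3, -0.1, -90.0]
wrist_force: [-0.2, -0.5, -4.3]
opening: 0.144
gripper_force: 88.4
```

```bash
python3 go.py 650 291 280 180 0 -90;python3 - <<'E'
from bench import arm
import numpy as np
from scipy.spatial.transform import Rotation as R
s=arm.state();r=R.from_euler("xyz",s["eef_rot"],degrees=True);print("tool z",r.apply([0,0,1]).round(3),"x",r.apply([1,0,0]).round(3),s["wrist_force"])
E
```

```text
18.0 [651.  286.6 275.3] [-1.453e+02 -1.000e-01 -9.000e+01] [ 47.  12. -12.  35. -46. -67.]
shift [-4.4 -1.8 -4.4] rot [-0.606 -0.002  0.001]
tool z [ 0.57  -0.001 -0.822] x [ 0.001 -1.     0.002] [-0.1598856  -0.48447686 -4.25227205]
```

>>> {"name": "drive_tool", "arguments": {
  "series": "0 -2 -0.5 1.5 0.06 0 0;0 -4 -1 2.8 0.12 0 0;0 -4 -1 2.8 0.18 0 0;0 -4 -1 2.8 0.18 0 0;0 -4 -1 2.8 0.18 0 0;0 -4 0 1 0.22 0 0;0 -4 1 0 0.26 0 0;0 -4 2 -2 0.3 0 0;0 -4 2.3 -2.6 0.35 0 0;0 -4 2.3 -2.6 0.35 0 0"
}}

```text
time: 18.83
ee_pos: [650.6, 288.7, 278.3]
eef_rot: [-125.0, 0.2, -90.4]
wrist_force: [0.5, -1.0, -4.3]
opening: 0.148
gripper_force: 90.1
```

```bash
python3 go.py 647.6 290.5 276 -125 0 -90
python3 - <<'E'
from bench import arm;print(arm.state()["wrist_force"])
E
```

```text
18.8333 [650.6 288.7 278.3] [-125.     0.2  -90.4] [  37.    7.  -38.   97.  -30. -122.]
shift [-1.8  3.6 -1.1] rot [ 0.001 -0.003 -0.007]
[ 0.48444552 -1.04165073 -4.27060185]
```

The joint 4 angle (97°) is near its limit, so I'll swing the tray's pour direction to the right (yaw −30) before tipping on.

```bash
python3 go.py 641.6 265.8 282 -125 0 -120
```

```text
18.8333 [650.6 288.7 278.3] [-125.     0.2  -90.4] [  37.    7.  -38.   97.  -30. -122.]
shift [23.   1.9 -9.4] rot [0.002 0.426 0.294]
```

>>> {"name": "drive_tool", "arguments": {
  "series": "0 3 0 -1 0 0.05 0.037;0 6 0.5 -2 0 0.11 0.074;0 9 0.7 -4 0 0.16 0.11;0 12 1 -5 0 0.21 0.147;0 12 1 -5 0 0.21 0.147"
}}

```text
time: 19.25
ee_pos: [645.8, 281.9, 282.6]
eef_rot: [-125.0, 0.1, -104.7]
wrist_force: [-0.9, 0.5, -3.0]
opening: 0.148
gripper_force: 90.2
```

```bash
python3 go.py 641.6 265.8 282 -125 0 -120
```

```text
19.25 [645.8 281.9 282.6] [-1.250e+02  1.000e-01 -1.047e+02] [  49.   12.  -31.   78.  -48. -120.]
shift [16.7  0.5  0.3] rot [0.    0.22  0.152]
```

>>> {"name": "drive_tool", "arguments": {
  "series": "0 4 0 0 0 0.05 0.037;0 8 0 0 0 0.11 0.074;0 13 0 0 0 0.16 0.11;0 17 0.5 0 0 0.22 0.152;0 17 0.5 0 0 0.22 0.152"
}}

```text
time: 19.67
ee_pos: [641.1, 264.6, 280.5]
eef_rot: [-125.1, -0.0, -120.0]
wrist_force: [1.0, 0.4, -2.2]
opening: 0.145
gripper_force: 90.2
```

```bash
python3 go.py 624.7 275.6 277 -108 0 -120
python3 - <<'E'
from bench import arm,cams
import cv2
print(arm.state()["wrist_force"]); cv2.imwrite("pics/t11.png",cams.read_camera("top")["image"])
E
```

```text
19.6667 [641.1 264.6 280.5] [-125.1   -0.  -120. ] [  54.   18.  -22.   65.  -64. -123.]
shift [ -1.4  14.1 -14.1] rot [ 0.299 -0.     0.   ]
[ 1.00084854  0.43308482 -2.17015252]
```

>>> {"name": "drive_tool", "arguments": {
  "series": "0 0 5 -5 0.06 0 0;0 0 10 -11 0.12 0 0;0 0 15 -16 0.18 0 0;0 0 20 -21 0.24 0 0;0 0 20.7 -21.8 0.3 0 0;0 0 20.7 -21.8 0.3 0 0;0 0 20.7 -21.8 0.3 0 0;0 0 20.7 -21.8 0.3 0 0"
}}

```text
time: 20.38
ee_pos: [614.8, 277.1, 276.1]
eef_rot: [-107.9, -0.0, -120.0]
wrist_force: [-0.1, -0.2, -2.4]
opening: 0.149
gripper_force: 90.3
```

```bash
python3 go.py 616 280 276 -100 0 -120
python3 - <<'E'
from bench import arm,cams
import cv2
print(arm.state()["wrist_force"]); cv2.imwrite("pics/t12.png",cams.read_camera("top")["image"]);cv2.imwrite("pics/s12.png",cams.read_camera("scene")["image"]);cv2.imwrite("pics/w12.png",cams.read_camera("wrist")["image"])
E
```

```text
20.3833 [614.8 277.1 276.1] [-107.9   -0.  -120. ] [  57.   22.  -33.   82.  -74. -144.]
shift [-3.1  0.2 -0.3] rot [ 0.139 -0.     0.   ]
[-0.05051513 -0.20154544 -2.41527463]
```

>>> {"name": "drive_tool", "arguments": {
  "series": "0 0 5 0 0.06 0 0;0 0 -5 0 0.06 0 0;0 0 5 0 0.06 0 0;0 0 -5 0 0.06 0 0;0 0 0 0 0.06 0 0;0 0 0 0 0 0 0;0 0 -20 -6 0 0 0;0 0 -45 -15 0 0 0;0 0 -70 -23 0 0 0;0 0 -95 -31 -0.05 0 0"
}}

```text
time: 21.37
ee_pos: [613.5, 277.0, 374.4]
eef_rot: [-110.7, -0.3, -120.0]
wrist_force: [1.8, 0.9, -3.4]
opening: 0.146
gripper_force: 90.3
```

>>> {"name": "drive_tool", "arguments": {
  "series": "0 0 0 0 -0.1 0 0;0 0 0 0 -0.22 0 0;0 0 0 0 -0.34 0 0;0 0 0 0 -0.46 0 0;0 0 0 0 -0.58 0 0;0 0 0 0 -0.7 0 0;0 0 0 0 -0.82 0 0;0 0 0 0 -0.94 0 0;0 0 0 0 -1.06 0 0;0 0 0 0 -1.18 0 0"
}}

```text
time: 22.2
ee_pos: [613.1, 278.1, 377.7]
eef_rot: [-178.5, 0.1, -119.8]
wrist_force: [0.8, 1.1, -2.8]
opening: 0.147
gripper_force: 90.0
```

```bash
python3 go.py 560 240 390 180 0 -97.4
python3 - <<'E'
from bench import arm,cams
import cv2
print(arm.state()["wrist_force"])
E
```

```text
22.2 [613.1 278.1 377.7] [-1.785e+02  1.000e-01 -1.198e+02] [  38.   32.   54.    1. -111.  -68.]
shift [ 59.4  26.9 -13.1] rot [-0.026 -0.002 -0.39 ]
[ 0.7823592   1.12959657 -2.79080684]
```

>>> {"name": "drive_tool", "arguments": {
  "series": "0 11 -5 0 0 0 0;0 33 -14 0 0 0 0;0 65 -27 0 0 0 0;0 97 -40 0 0 0 0;0 130 -53 0 0 0 0;0 162 -67 0 0 0 0;0 194 -80 0 0 0 0;0 227 -94 0 0 0 0;0 259 -107 0 0 0 0;0 291 -120 0 0 0 0"
}}

```text
time: 23.03
ee_pos: [571.2, -35.8, 380.2]
eef_rot: [-178.3, -0.0, -120.0]
wrist_force: [0.3, -1.1, -2.2]
opening: 0.149
gripper_force: 90.0
```

>>> {"name": "drive_tool", "arguments": {
  "series": "0 32 -13 0 0 0 -0.05;0 65 -27 0 0 0 -0.1;0 97 -40 0 0 0 -0.15;0 130 -53 0 0 0 -0.2;0 157 -65 0 0 0 -0.25;0 178 -74 0 0 0 -0.3;0 190 -79 0 0 0 -0.35;0 195 -81 0 0 0 -0.39;0 195 -81 0 0 0 -0.39;0 195 -81 0 0 0 -0.39"
}}

```text
time: 23.87
ee_pos: [544.6, -243.6, 382.4]
eef_rot: [-178.4, -0.7, -97.7]
wrist_force: [-0.4, -0.4, -3.1]
opening: 0.151
gripper_force: 90.0
```

```bash
python3 go.py 543.9 -243.6 80 180 0 -97.4
python3 - <<'E'
from bench import cams
from u import *
im=cams.read_camera("top")["image"];cv2.imwrite("pics/t13.png",im)
g=im.min(axis=2)
cx,cy=proj("top",[597.8,291.1,75]).round().astype(int);print(cx,cy)
p=g[cy-36:cy+37,cx-36:cx+37]
for r in p[::2]: print(' '.join('%3d'%v for v in r[::2]))
E
```

```text
23.8667 [ 544.6 -243.6  382.4] [-178.4   -0.7  -97.7] [  -9.   20.   35.    1. -104.    1.]
shift [ -3.6   9.1 302.3] rot [-0.028 -0.012 -0.006]
171 193
 50  49  48  49  57  59  66  80  83  81  83  84  79  81  77  65  59  57  53  60  66  75  89 102 106  99  92  78  66  46  39  26  24  27  50  97  80
 51  52  53  56  71  75  72  77  80  80  84  81  83  86  85  85  80  77  75  71  62  62  60  54  60  71  85  97 106 101 104  89  79  60  58  96  50
 48  56  51  57  71  78  81  85  88  82  84  85  79  83  83  81  76  81  83  83  82  80  75  76  66  65  58  56  57  67  81  91 106 109 110 113  86
 52  53  54  64  71  80  77  80  86  81  85  82  81  84  83  84  86  80  81  83  84  85  83  81  84  81  79  74  76  66  61  61  57  62  79  96 113
 52  55  57  67  71  75  75  75  79  84  83  86  84  82  82  85  81  84  82  84  85  83  85  85  84  83  85  82  85  83  82  82  78  73  86 106 115
 52  56  58  73  75  79  76  78  77  79  85  83  85  80  82  79  84  84  84  79  81  82  82  82  85  83  85  83  84  85  84  83  84  87 104 110 119
 54  54  58  73  77  73  75  73  77  78  91  93  87  85  84
[... 3828 characters left out ...]
  86  82  85  83  83  83  85  87  90  85  89  92  93  93  89  89  89  87  87 108  72  43  46  46  48  36  31
109 106 103  91  82  75  77  81  80  82  85  86  86  86  82  84  84  88  84  86  83  98  92  91  89  91  90  86  99 106  56  43  48  52  43  39  23
 84  93  98 107 111 105 107  94  85  83  77  77  78  85  79  86  85  81  86  83  88  94  88  89  86  85  91  88 106  97  52  45  49  40  33  33  18
 80  79  79  83  81  87  96 105 107 107 106 101  91  83  77  74  82  80  83  82  86  93  86  87  84  85  90  91 108  86  46  40  44  40  38  33  18
 80  82  78  81  78  80  81  80  85  89  95 100 107 112 111 108  94  86  79  81  82  83  84  85  87  88 104 109 115  71  44  46  43  36  39  30  15
```

The tray weighs empty. I'll place it back and check for parts with the wrist camera.

>>> {"name": "drive_tool", "arguments": {
  "series": "0 -2 4 30 -0.01 -0.01 0;0 -4 9 65 -0.028 -0.012 0;0 -4 9 105 -0.028 -0.012 0;0 -4 9 145 -0.028 -0.012 0;0 -4 9 185 -0.028 -0.012 0;0 -4 9 220 -0.028 -0.012 0;0 -4 9 235 -0.028 -0.012 0;0 -4 9 235 -0.028 -0.012 0;0 -4 9 235 -0.028 -0.012 0"
}}

```text
time: 24.67
ee_pos: [542.5, -241.9, 147.2]
eef_rot: [179.9, -0.1, -97.6]
wrist_force: [0.6, 0.0, -1.7]
opening: 0.151
gripper_force: 89.8
```

```bash
python3 snap.py 14;python3 go.py 543.9 -243.6 80 180 0 -97.4
python3 - <<'E'
import cv2
for n in(10,14):
    g=cv2.imread(f"pics/w{n}.png",0); p=g[60:250,200:450]; print(n,(p>235).sum())
    s=cv2.resize(g[80:260,200:450],(25,18),interpolation=cv2.INTER_AREA)
    for r in s: print(' '.join('%3d'%v for v in r))
E
```

```text
24.6667 [ 542.54773296 -241.90664656  147.15300151] [ 1.79912085e+02 -8.74837317e-02 -9.76246577e+01] [ 0.5972396   0.03824917 -1.65744651] 0.15060855333513984
24.7167 [ 543.5 -242.3  148.7] [-1.799e+02 -1.000e-01 -9.760e+01] [ -9.  22.   4.   0. -72.   1.]
shift [ 1.1 -0.4 68.7] rot [-0.002 -0.002 -0.004]
10 5563
245 247 243 219 229 225 228 226 226 176 173 175 172 176 174 171 173 175 176 174 174 208 225 232 232
244 245 217 176 176 174 177 177 174 175 172 175 173 174 174 173 179 173 172 174 175 174 174 174 174
245 187 119  99 102 104 106 112 114 115 118 123 127 128 129 130 134 136 141 143 148 151 150 151 156
246 154  58  47  47  47  48  47  47  48  47  47  48  48  48  48  47  48  47  47  47  47  48  47  47
178 133  75  67  67  67  66  66  66  70  76  76  75  75  69  65  65  65  64  64  64  64  64  65  62
145 145 145 145 146 122  99  99  95  91  91  91  91  91  91  95  99  99  98  98  98  98  98  98  97
165 160 136 118 114 119 123 104 103 103 103 103 103 103 103 103 103 103 103 103 103 101 101 105 133
169 161 141 137 133 129 117 103 103 102 102 103 103 102 106 104 104 103 103 103 103 
[... 2123 characters left out ...]

145 168 169 170 170 171 159 137 117 101 102 104 104 101 103 103 103 103 103 103 102 100 106 157 157
133 168 168 169 170 171 171 171 143 102 102 104 104 101 103 103 103 102 103 103 101 100 123 156 157
136 168 168 169 170 170 171 170 117 102 102 104 104 101 103 103 103 102 102 103 101 100 118 155 156
125 167 167 168 169 169 170 148 103 102 102 104 104 101 102 103 103 103 103 103 101 100 102 151 155
128 166 166 167 168 168 169 161 107 102 101 104 104 101 103 103 103 103 103 103 101 100 100 139 155
120 165 165 166 167 167 168 168 117 118 102 104 104 103 118 103 102 102 103 103 100 100 100 110 124
117 165 164 165 165 166 167 134 100 123 101 104 103 102 129  83  92 102 103 102 100 100 100 100 100
```

The tray is empty. I'll lower it and release.

>>> {"name": "drive_tool", "arguments": {
  "series": "0 1 0 20 0 0 0;0 1 0 40 0 0 0;0 1 0 55 0 0 0;0 1 0 63 0 0 0;0 1 0 67 0 0 0;0 1 0 69 0 0 0;0 1 0 69 0 0 0;0 1 0 69 0 0 0"
}}

```text
time: 25.38
ee_pos: [543.4, -243.8, 79.8]
eef_rot: [-179.9, -0.1, -97.6]
wrist_force: [-0.4, 0.5, 2.2]
opening: 0.146
gripper_force: 90.7
```

>>> {"name": "drive_tool", "arguments": {
  "series": "0 0 0 1.5 0 0 0;0 0 0 1.5 0 0 0;60 0 0 1.5 0 0 0;60 0 0 1.5 0 0 0;60 0 0 1.5 0 0 0;60 0 0 1.5 0 0 0;60 0 0 1.5 0 0 0"
}}

```text
time: 25.97
ee_pos: [542.4, -243.6, 76.3]
eef_rot: [180.0, -0.1, -97.7]
wrist_force: [-0.3, 0.1, -0.9]
opening: 0.601
gripper_force: 0.0
```

>>> {"name": "drive_tool", "arguments": {
  "series": "60 0 0 -10 0 0 0;60 0 0 -40 0 0 0;60 0 0 -80 0 0 0;60 0 0 -120 0 0 0;60 0 0 -160 0 0 0;60 0 0 -200 0 0 0;60 0 0 -211 0 0 0;60 0 0 -211 0 0 0;60 0 0 -211 0 0 0"
}}

```text
time: 26.72
ee_pos: [542.7, -243.3, 288.9]
eef_rot: [-179.9, -0.1, -97.7]
wrist_force: [-0.2, 0.1, -1.3]
opening: 0.598
gripper_force: 0.0
```

```bash
python3 snap.py 15
python3 - <<'E'
from u import *
from bench import cams
d=np.load("p15.npz");po=(d["p"],d["r"]);g=cv2.imread("pics/w15.png",0)
for v in (104,135,165,195,220): print(v,g[v,286:350:2].tolist())
print(g[90:245:3,317].tolist()); print(ray("wrist",(317,167),109,po))
# hopper blob check from top view
im=cams.read_camera("top")["image"]
for n,p in [("flask",(303,263)),("cup",(299,164)),("stand",(320,115))]:
    a=cv2.imread("pics/top0.png")[p[1]-30:p[1]+31,p[0]-30:p[0]+31].astype(int);b=im[p[1]-30:p[1]+31,p[0]-30:p[0]+31].astype(int);print(n,abs(a-b).mean().round(1))
m=np.uint8(cv2.cvtColor(im,cv2.COLOR_BGR2HSV)[...,1]<200)*0
K=cv2.inRange(im,(98,98,98),(255,255,255))
print("hopper span px",[proj("top",[*wor((30+a,47.5+b)),90]).round(0).tolist() for a,b in((75,85),(75,-85),(-75,-85),(-75,85))])
sc=cams.read_camera("scene")["image"];cv2.imwrite("pics/s15.png",sc);cv2.imwrite("pics/t15.png",im)
E
```

```text
26.7167 [ 542.71587579 -243.29364929  288.89190759] [-1.79885481e+02 -5.47080841e-02 -9.76651685e+01] [-0.24797977  0.06925455 -1.32593207] 0.5975926951548273
104 [44, 45, 49, 44, 38, 48, 42, 33, 42, 40, 41, 46, 29, 38, 39, 43, 44, 36, 37, 37, 31, 29, 34, 32, 24, 37, 27, 37, 43, 42, 36, 42]
135 [171, 171, 169, 167, 171, 172, 170, 171, 170, 170, 174, 119, 99, 99, 104, 104, 104, 101, 102, 100, 98, 104, 104, 104, 103, 102, 100, 105, 102, 103, 104, 103]
165 [173, 171, 169, 173, 172, 172, 172, 171, 172, 171, 174, 174, 107, 99, 103, 103, 101, 103, 101, 100, 100, 101, 106, 101, 104, 101, 100, 104, 102, 103, 101, 104]
195 [177, 169, 173, 173, 172, 111, 176, 171, 170, 171, 171, 116, 97, 99, 107, 101, 104, 98, 101, 100, 101, 101, 99, 99, 100, 101, 100, 100, 100, 98, 102, 101]
220 [69, 74, 72, 67, 71, 69, 70, 71, 70, 73, 69, 86, 90, 99, 103, 99, 101, 102, 105, 99, 87, 91, 41, 48, 40, 46, 41, 45, 49, 41, 52, 53]
[171, 170, 182, 175, 148, 44, 69, 98, 104, 103, 103, 107, 102, 102, 102, 107, 103, 98, 109, 104, 101, 105, 101, 101, 104, 101, 102, 101, 102, 99, 106, 104, 103, 104, 102, 102, 100, 100, 98, 100, 102, 100, 102, 99, 100, 101, 101, 101, 99, 97, 254, 242]
[ 542.59006722 -249.5449824   109.        ]
flask 22.2
cup 26.0
stand 42.2
hopper span px [[139.0, 151.0], [214.0, 167.0], [197.0, 234.0], [121.0, 217.0]]
```

>>> {"name": "drive_tool", "arguments": {
  "series": "60 -10 0 -15 0 0 0;60 -40 1 -15 0 0 0;60 -80 2 -15 0 0 0;60 -120 4 -15 0 0 0;60 -160 6 -15 0 0 0;60 -200 8 -15 0 0 0;60 -240 9 -15 0 0 0;60 -280 11 -15 0 0 0;60 -320 13 -15 0 0 0;60 -360 14 -15 0 0 0"
}}

```text
time: 27.7
ee_pos: [575.9, 117.2, 301.1]
eef_rot: [179.9, -0.1, -97.7]
wrist_force: [1.6, -1.0, 0.7]
opening: 0.599
gripper_force: 0.0
```

>>> {"name": "drive_tool", "arguments": {
  "series": "60 -40 2 0 0 0 0;60 -80 3 0 0 0 0;60 -115 5 0 0 0 0;60 -140 6 0 0 0 0;60 -150 7 0 0 0 0;60 -150 7 0 0 0 0;60 -150 7 0 0 0 0;60 -150 7 0 0 0 0"
}}

```text
time: 28.37
ee_pos: [589.7, 263.8, 301.9]
eef_rot: [180.0, -0.1, -97.7]
wrist_force: [1.0, -1.2, 0.7]
opening: 0.598
gripper_force: 0.0
```

```bash
python3 snap.py 16
python3 - <<'E'
from u import *
d=np.load("p16.npz");po=(d["p"],d["r"])
im=cv2.imread("pics/w16.png");g=im.min(axis=2)
print("mouth",[proj("wrist",[*wor((30+a,47.5+b)),135],po).round(0).tolist() for a,b in((75,85),(75,-85),(-75,-85),(-75,85))])
print("floor",[proj("wrist",[*wor((30+a,47.5+b)),62],po).round(0).tolist() for a,b in((45,55),(45,-55),(-45,-55),(-45,55))])
q=np.array([proj("wrist",[*wor((30+a,47.5+b)),135],po) for a,b in((75,85),(75,-85),(-75,-85),(-75,85))])
x0,y0=np.floor(q.min(0)).astype(int)-10;x1,y1=np.ceil(q.max(0)).astype(int)+10;x0,y0=max(x0,0),max(y0,0)
print(x0,y0,x1,y1);p=g[y0:y1,x0:x1]
s=cv2.resize(p,None,fx=1/5.5,fy=1/5.5,interpolation=cv2.INTER_AREA)
for r in s: print(' '.join('%3d'%v for v in r))
E
```

```text
28.3667 [589.69871698 263.79476354 301.85533431] [ 1.79954749e+02 -9.75345131e-02 -9.77144357e+01] [ 1.02633705 -1.22573399  0.73972469] 0.597705539261929
mouth [[233.0, 285.0], [229.0, 107.0], [404.0, 117.0], [384.0, 291.0]]
floor [[273.0, 231.0], [274.0, 135.0], [357.0, 140.0], [350.0, 234.0]]
219 97 415 302
238 196  71  73  72  74  53  48 125 151 101  46  46  46  47  48  46  47  47  47  46  45  44  45  45  46  46  45  44  45  45  44  43  60 139 149
239 228 191 185 181 185 171 136 136 136 126 114 105  97  91  85  79  72  67  62  57  51  47  47  44  44  44  44  45  45  46  44  42  69 142 149
239 241 210 209 234 208 208 181 175 158 169 194 166 159 159 157 157 156 154 150 148 145 141 136 128 123 115 107 101  94  86  80  72  91 136 141
238 241 193 193 228 167 159 206 197 146 140 140 140 141 142 143 144 146 147 148 150 152 153 155 156 158 159 160 161 160 160 158 155 151 144 118
235 241 193 195 229 174 172 205 206 203 155 140 144 161 140 140 139 139 140 140 140 140 140 141 141 141 141 141 141 142 127 145 148 144 159 118
238 240 193 132 175 199 198 199 203 206 205 194 195 190 159 140 174 
[... 3839 characters left out ...]
  90  90 108 145 145 144 143 142 142 141 141 141 142 142 142 143 144 145 145 146 148 148 139 155  40  42  42 110 125 108  49
 94 131 134 122  89  87  87 104 144 145 144 144 144 143 143 142 142 142 141 140 140 140 139 139 140 140 140 148 162  41  42  43  75 125 125  85
108 133 134  99  85  85  84 118 176 171 166 160 155 151 147 143 142 141 140 140 140 140 139 140 139 140 140 140 114  43  42  41  46 119 125 124
 91 118 144  93  83  83  83 158 225 231 236 239 238 238 236 234 230 225 220 214 210 203 197 193 187 182 176 170 149  43  45  43  48 119 122  74
 91  90 138  99  86  86  84 203 241 204 237 237 236 236 238 238 240 237 238 241 238 239 240 239 240 240 239 241 239  69  45  44  48 123  75  50
```

Five separate parts show inside the hopper, the tray is empty and on the mat, and the clamp and pointer have not been touched since I checked them. Handing in.

```bash
python3 -c "
from bench import arm
print(arm.job_done())"
```

```text
the job is handed in; nothing more can be done
None
```

I handed the job in at about 28 s of the 72 s allowed, and the hand-in returned no verdict. My last measurements showed the clamp locked with the pointer within 1 mm of the mark, five parts in the hopper, and the empty tray back on its mat. A rough before/after check of the cup, flask and stand was inconclusive.

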